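# Sort the bench tools and vessels back to their places

### The job

Clear up the bench: lay the red marker in the red pen rest and the blue marker in the blue pen rest (in both notches, roughly centred lengthwise), stand the brown bottle in the square grey holder, and set the small petri dish flat in the middle of the yellow stand, between its four posts. Keep the bottle upright all the while, and leave the green tape roll and the scissors where they are.

Things in the scene. Friction and masses are not known exactly. Their poses are not given: they have to be found in the camera images.
- marker_red: Capped marker pen lying on the bench: white barrel, red cap, collision shape a bar 14 mm wide (x), 138 mm long (y), 14 mm high (z). Origin: middle of its length, at the underside. y runs along the pen. About 17 g. Grip it across the barrel at the middle. Loose; belongs in the red pen rest.
- marker_blue: Capped marker pen lying on the bench: white barrel, blue cap, collision shape a bar 14 mm wide (x), 138 mm long (y), 14 mm high (z). Origin: middle of its length, at the underside. y runs along the pen. About 17 g. Grip it across the barrel at the middle. Loose; belongs in the blue pen rest.
- brown_bottle: Upright brown bottle, black screw cap: body 68 mm across, whole height 130 mm; the cap is 36 mm across and reaches from 102 to 130 mm above the underside, above sloping shoulders that widen below it. Hold only the top 15 mm of the cap (fingertips no lower than 115 mm above the underside): below that the shoulders are in the way. Origin: centre of the underside; z up. 0.2 to 0.37 kg. Loose; belongs in the grey holder.
- small_dish: Small round covered petri dish, whitish, translucent, 56 mm across, 15 mm high, lying on the bench. Origin: centre of the underside; z up. About 22 g. Grip it across its rim (the rim is at full width from 4 to 15 mm above its underside). Loose; belongs on the yellow dish stand.
- red_rest: Fixed pen rest of red plastic: foot 54 (x) x 84 (y) x 5 mm; two notched saddles, 10 mm thick, at y = +-34 mm, tops 26 mm up. Notches in line along y: floor 14 mm above the bench, 22 mm wide, mouth flaring to 38 mm. Gap of 58 mm between saddles is for fingers holding the pen by its middle. The pen lies along y, either way round, sticking out 27 mm at each end. Origin: centre of underside.
- blue_rest: Fixed pen rest of blue plastic: foot 54 (x) x 84 (y) x 5 mm; two notched saddles, 10 mm thick, at y = +-34 mm, tops 26 mm up. Notches in line along y: floor 14 mm above the bench, 22 mm wide, mouth flaring to 38 mm. Gap of 58 mm between saddles is for fingers holding the pen by its middle. The pen lies along y, either way round, sticking out 27 mm at each end. Origin: centre of underside.
- bottle_well: Square open-topped grey plastic holder with a dark floor, fixed to the bench: outside 100 x 100 mm, 45 mm high, walls 6 mm, inside 88 x 88 mm, inner floor 6 mm above the bench. Origin: centre of the underside; x and y along its sides, z up.
- dish_stand: Fixed yellow square stand: plate 90 x 90 mm, flat top 10 mm above the bench, four steel posts (8 mm diameter, 10 mm above the top) at x, y = +-31 mm. The dish goes in the middle, with about 12 mm of room to each post; fingers holding it pass between the posts along the stand's x or y axis. Origin: centre of underside; x, y along its sides.
- green_tape: Bystander: roll of green tape lying flat, 80 mm across, 25 mm high. Origin: centre of the underside. Not to be moved.
- scissors: Bystander: pair of steel scissors lying flat, 121 x 55 mm, 7 mm high. Origin: centre of the underside. Not to be moved.
Things that resemble listed ones, but are neither listed nor needed, are in the scene too. Leave any purple look-alike of the brown_bottle alone.

How it is judged (in metres and radians):
At the end, for the whole second after the job is handed in: Markers lie in both notches of their own colour's rest (8 mm across, 25 mm lengthwise, 0.15 rad); bottle upright on the holder's floor, dish flat on the stand within 15 mm of its middle (tilts under 0.08 rad); all at rest; tape roll and scissors within 30 mm of their start (x of marker_red in the frame of red_rest between -0.008 and 0.008 m and y of marker_red in the frame of red_rest between -0.025 and 0.025 m and z of marker_red in the frame of red_rest between 0.01 and 0.019 m and angle between the y axis of marker_red and the y axis of red_rest, either way round below 0.15 rad and x of marker_blue in the frame of blue_rest between -0.008 and 0.008 m and y of marker_blue in the frame of blue_rest between -0.025 and 0.025 m and z of marker_blue in the frame of blue_rest between 0.01 and 0.019 m and angle between the y axis of marker_blue and the y axis of blue_rest, either way round below 0.15 rad and x of brown_bottle in the frame of bottle_well between -0.015 and 0.015 m and y of brown_bottle in the frame of bottle_well between -0.015 and 0.015 m and z of brown_bottle in the frame of bottle_well between 0.002 and 0.011 m and angle between each of brown_bottle, small_dish's own z axis and vertical below 0.08 rad and horizontal distance between small_dish and dish_stand below 0.015 m and z of small_dish in the frame of dish_stand between 0.007 and 0.014 m and linear speed of each of marker_red, marker_blue, brown_bottle, small_dish below 0.02 m/s and distance of each of green_tape, scissors from where it was at the start of the episode below 0.03 m); the robot touches nothing.
It fails at once if the brown bottle is tipped over (more than 0.5 rad) (angle between brown_bottle's own z axis and vertical above 0.5 rad).
It fails at once if the green tape roll is moved by more than 30 mm (distance of green_tape from where it was at the start of the episode above 0.03 m).
It fails at once if the scissors are moved by more than 30 mm (distance of scissors from where it was at the start of the episode above 0.03 m).
It also fails if it takes over 104 s, if anything falls off the work surface, if the arm or the gripper's body presses on something with over 40 N, if the wrist force passes 120 N, or if a joint passes its speed limit or range.

### The arm

A 6-joint arm with a two-finger parallel gripper is mounted at the origin on a cart in front of the work surface, level with it; the furniture and walls round the work are solid. World frame = base frame: x ahead of the robot, y to its left, z up, the work surface at z = 0. Lengths are in mm, angles in rad, forces in N, time in s.
With the tool pointing down it reaches from about 400 to 925 mm from the base axis. Payload 12.5 kg.
Tool frame: the origin (TCP) lies midway between the tips of the shut fingers; the grasp point (between the pads) lies 19 mm behind it; x points along the fingers, y is the direction in which the jaws open and shut, and the axes are right-handed (so a half turn about x gives the same grasp; the last joint's range is limited). The gripper opens to 95 mm and grips with 3 to 60 N. Pads are 20 mm wide; open, the fingers measure 119 mm over their backs; the gripper's body (75 mm by 180 mm) begins 59 mm behind the grasp point.
Start: joints at [1.114, 0.491, 1.559, -0, 1.092, -0.106], TCP at [214.765, 586.961, 214.661] pointing down, gripper open.
Joint ranges: [-3.1, 3.1], [-0.84, 2.19], [0.05, 2.79], [-1.13, 4.28], [0.06, 2.93], [-2.69, 2.69]. Speed limits (rad/s): [2.22, 2.22, 2.79, 3.14, 3.14, 3.14].

### API

Orientations are given as [roll, pitch, yaw] about the fixed x, y, z axes, in that order (R = Rz(yaw) Ry(pitch) Rx(roll)).
In Python, from bench import ctrl gives the robot as it stands.
- The arm moves only by the tool drive_tool, never from a script. Its argument "deltas" is a list of rows, each an object of numbers: "tx", "ty", "tz": the shift along the tool's x, y, z in mm; "ax", "ay", "az": the turn, a rotation vector about the tool's x, y, z in rad; "claw": the gripper's target within -1 to 1 (shut at 1, half-way at 0, fully open at -1). A call has 1 to 5 rows; each row shifts and turns the commanded pose from where the row before left it, along the tool's axes as they then stand; what a row does not reach is not made up. A row lasts 1/12 s, in which the tool goes at most 41.7 mm and 7.16 degrees, less where a joint would pass 70% of its speed; a pose out of reach is approached as far as the arm can. A call with a gripper value outside its range is refused whole. The fingers move at their own pace and stop on an object; "grip_force" is the grip in N (left out, the last holds). Time passes only in rows, so rows that do not move let the fingers close. It gives the time, the measured TCP pose, the force and the opening at its end, in the units of the state.
- ctrl.get_state(): the state, without advancing time (a new reading comes with each control period).
- ctrl.grab_frame(name): name is "scene" or "top"; returns the picture (480x640x3 uint8, red, green, blue); there is no depth.
- ctrl.camera_info(name): a dict with "fx", "fy", "cx", "cy" (pixels), "rvec" (rotation vector, rad) and "tvec" (3), from world to camera coordinates, as OpenCV has them. Camera axes: x right, y down, z forward; pixel columns grow to the right and rows downward; lengths in mm; the calibration is good to about 2 mm. A picture is of the moment at which its call begins. camera_info takes no time and is no camera call.
- ctrl.close_job(): hands the job in, once; it reports no verdict.
Trained networks look in the newest picture that a camera, given by its name, has taken for a name from the list of things; names that differ only in an ending like _2 or _b are one class to them, and where a whole thing is asked for, a point or a joint stands for the part that bears it (a point fixed in the world has none). Each returns a list of dicts, best first, with "score" (0 to 1); they miss things now and then, are a little off and sometimes report something else, mostly with a low value. They report only what shows in the picture. A call takes as long as a camera call. They do not tell look-alikes from the thing itself.
- ctrl.spot_in(camera, label): "location" ([row, column] in pixels, amid what is visible of it).
- ctrl.landmark_of(camera, label): "location" ([row, column] in pixels: a listed point, or the origin of a listed thing).
The state is a dict: "time_s": time; "q": joint angles; "joint_velocities": joint speeds; "joint_efforts": joint torques, N m; "ee_pos": TCP position; "tool_rot": TCP orientation; "ft_force": force on the tool from outside, world axes, zero at the start; "moment": the same for the moment, N m; "opening": finger opening in mm.
Only numpy, scipy, OpenCV 4.12 (cv2) and the standard library are available. Lean on these libraries where they do the work, as an engineer would, in place of code of your own. Each camera call takes 0.05 s, during which the arm holds its last target.

## Working session

There is one attempt and no reset: what is moved stays moved. The work goes in short steps, Python scripts to look and compute and a tool call to move; the robot and the scene stay as the last step left them, time stands still between calls to the robot, and variables do not carry over. Pictures are saved under pics/ and viewed, and the job is handed in when it is done.

Besides the shell and the picture viewer there is one more tool, called after "Call:" in YAML: its name, and indented under it one key for each argument. drive_tool: Moves the arm, as the interface text tells. Its arguments: {"type":"object","properties":{"deltas":{"type":"array","items":{"type":"object","properties":{"tx":{"type":"number"},"ty":{"type":"number"},"tz":{"type":"number"},"ax":{"type":"number"},"ay":{"type":"number"},"az":{"type":"number"},"claw":{"type":"number"}}}},"grip_force":{"type":"number"}},"required":["deltas"]}

```bash
ls; mkdir -p pics; python3 - <<'E'
from bench import ctrl
import cv2
print(ctrl.get_state())
for n in ("scene","top"):
    im=ctrl.grab_frame(n); cv2.imwrite(f"pics/{n}0.png",im[:,:,::-1]); print(n,ctrl.camera_info(n))
E
```

```text
pics
{'time_s': 0.0, 'q': array([ 1.11442420e+00,  4.91535450e-01,  1.55945615e+00, -1.42533203e-05,
        1.09167459e+00, -1.05586703e-01]), 'joint_velocities': array([-2.48029263e-04,  8.67295392e-04,  2.38147098e-05,  1.34593957e-03,
       -2.70419697e-03,  8.08930709e-04]), 'joint_efforts': array([ 1.46966773e-03, -6.12631989e+01, -2.58191925e+01,  6.93211821e-02,
        4.80166334e-02, -8.11672999e-05]), 'ee_pos': array([214.63936731, 586.73111125, 214.07441436]), 'tool_rot': array([-1.66460811,  1.56972272, -2.01538695]), 'ft_force': array([ 0.1762953 , -0.17270334, -0.21627744]), 'moment': array([-0.02376784, -0.03119478, -0.0194381 ]), 'opening': 95.12293077381956}
scene {'fx': 446.5905853692503, 'fy': 446.5905853692503, 'cx': 322.27427889364776, 'cy': 232.10547758193013, 'rvec': array([ 2.05946336, -1.02097553,  0.51515972]), 'tvec': array([-373.45725057,  244.99457787,  765.66153634])}
top {'fx': 498.11200628535136, 'fy': 498.11200628535136, 'cx': 315.49766117605964, 'cy': 238.6256273511144, 'rvec': array([ 2.16789478, -2.21454805,  0.09764176]), 'tvec': array([ -85.69915315,  542.20793159, 1330.98922393])}
```

View pics/top0.png

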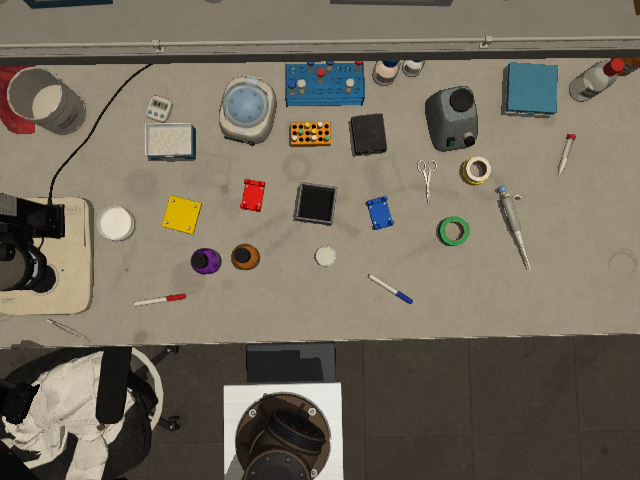

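View pics/scene0.png

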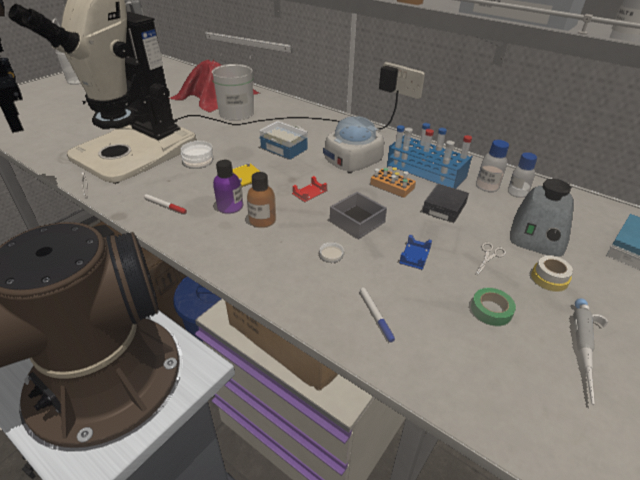

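```bash
cat > h.py <<'E'
from bench import ctrl
import cv2, numpy as np
from scipy.spatial.transform import Rotation as R
C={n:ctrl.camera_info(n) for n in("scene","top")}
def K(n):
    c=C[n]; return np.array([[c['fx'],0,c['cx']],[0,c['fy'],c['cy']],[0,0,1]])
def proj(n,p):
    c=C[n]; q,_=cv2.projectPoints(np.array(p,float).reshape(-1,3),c['rvec'],c['tvec'],K(n),None); return q.reshape(-1,2)
def back(n,uv,z):
    c=C[n]; Rm=cv2.Rodrigues(c['rvec'])[0]; o=-Rm.T@c['tvec']
    d=Rm.T@np.linalg.inv(K(n))@np.array([uv[0],uv[1],1.]); s=(z-o[2])/d[2]; return (o+s*d)
def tri(uva,uvb):
    P=[K(n)@np.c_[cv2.Rodrigues(C[n]['rvec'])[0],C[n]['tvec']] for n in("scene","top")]
    X=cv2.triangulatePoints(P[0],P[1],np.array(uva,float).reshape(2,1),np.array(uvb,float).reshape(2,1)); return (X[:3]/X[3]).ravel()
E
python3 - <<'E'
from h import *
np.set_printoptions(suppress=True,precision=1)
s=ctrl.get_state()
print(proj("top",[s['ee_pos'],[0,0,0],[400,0,0],[400,300,0]]),proj("scene",[s['ee_pos'],[0,0,0]]))
Z=dict(marker_red=0,marker_blue=0,brown_bottle=0,small_dish=0,red_rest=0,blue_rest=0,bottle_well=0,dish_stand=0,green_tape=0,scissors=0)
for l in Z:
    for n in("top","scene"):
        for d in ctrl.landmark_of(n,l)[:3]:
            r,c=d['location']; print(l,n,round(d['score'],2),np.array([c,r]),back(n,(c,r),0)[:2])
E
```

```text
[[ 16.8 382.5]
 [283.4 441.5]
 [280.9 291.1]
 [170.6 293.6]] [[ 15.6 122.5]
 [104.4 375. ]]
marker_red top 0.62 [157.3 296.3] [393.5 336. ]
marker_red scene 0.69 [166.1 211.7] [366.  302.5]
marker_blue top 0.55 [389.8 288.9] [ 399.4 -298.2]
marker_blue scene 0.77 [378.3 315.9] [ 401.2 -304.6]
brown_bottle top 0.94 [247.3 258.3] [491.6  90.6]
brown_bottle top 0.81 [205.6 259.8] [489.9 204.5]
brown_bottle top 0.61 [451.8 231.8] [ 552.9 -475.4]
brown_bottle scene 0.91 [264.3 220. ] [494.1  83.4]
brown_bottle scene 0.78 [228.1 206.9] [477.8 194.8]
small_dish top 0.78 [324.3 254.1] [ 498.6 -120.8]
small_dish top 0.6 [316.1 203.7] [ 638.7 -101.3]
small_dish scene 0.9 [334.1 252.4] [ 501.8 -125.6]
red_rest top 0.82 [249.9 192.4] [673.8  81.2]
red_rest scene 0.8 [309.9 197.8] [642.2  54.4]
blue_rest top 0.93 [382.9 213.8] [ 606.9 -285.8]
blue_rest scene 0.6 [415.4 254.8] [ 610.  -277.7]
bottle_well top 0.79 [314.6 201.3] [645.5 -97.3]
bottle_well top 0.28 [427.6 180.6] [ 697.5 -413.6]
bottle_well scene 0.58 [357.2 223.7] [ 625.3 -108.1]
dish_stand top 0.63 [182.1 213.1] [619.9 268.3]
dish_stand scene 0.55 [240.3 175. ] [609.5 281.8]
green_tape top 0.85 [455.1 233.1] [ 549.1 -484.4]
green_tape scene 0.71 [489.2 309.8] [ 551.8 -473.5]
green_tape scene 0.66 [261.8 221. ] [487.2  85.4]
scissors top 0.62 [424.1 181.7] [ 694.6 -403.7]
scissors scene 0.56 [484.4 257.7] [ 698.8 -407.6]
```

```bash
python3 - <<'E'
import cv2
im=cv2.imread("pics/top0.png")
def crop(x0,y0,w,h,s,o): cv2.imwrite(o,cv2.resize(im[y0:y0+h,x0:x0+w],None,fx=s,fy=s,interpolation=cv2.INTER_CUBIC))
crop(125,165,160,145,4,"pics/c1.png"); crop(280,165,200,145,4,"pics/c2.png")
E
```

```text
(no output)
```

View pics/c1.png

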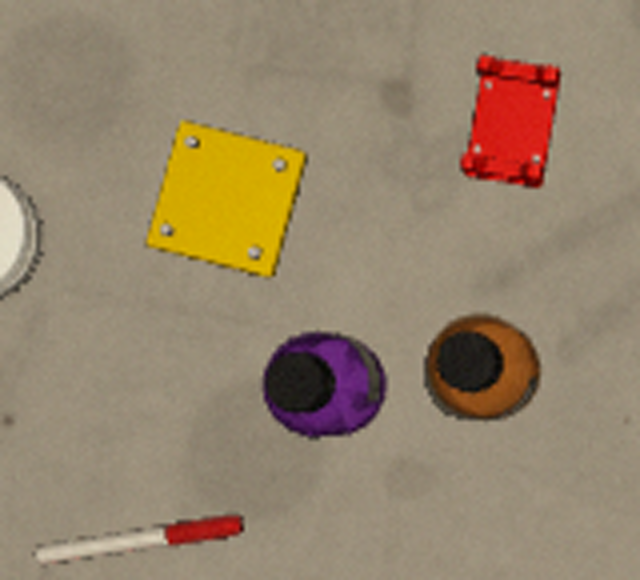

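View pics/c2.png

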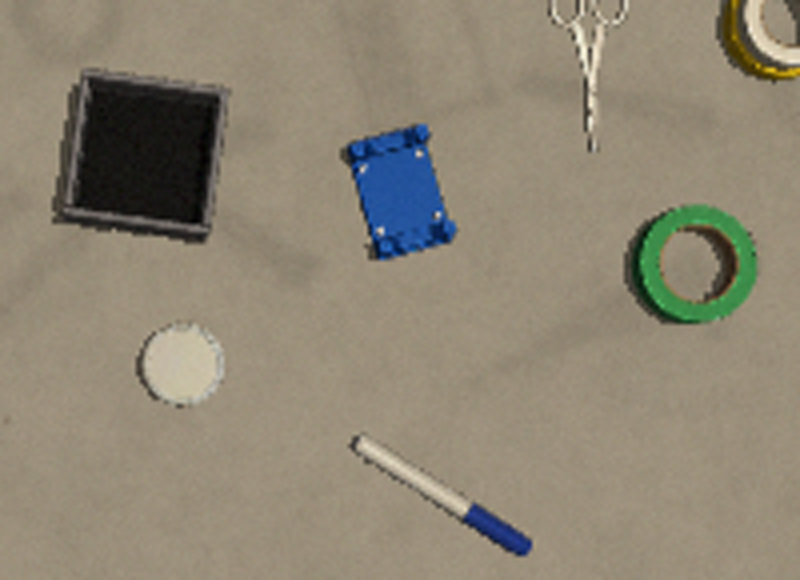

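```bash
cat > m.py <<'E'
from h import *
np.set_printoptions(suppress=True,precision=2)
import sys
T=cv2.imread("pics/top0.png"); S=cv2.imread("pics/scene0.png")
def mask(im,lo,hi,box):
    h=cv2.cvtColor(im,cv2.COLOR_BGR2HSV); m=cv2.inRange(h,np.array(lo),np.array(hi))
    b=np.zeros_like(m); x0,y0,x1,y1=box; b[y0:y1,x0:x1]=255; return m&b
def pts(m):
    n,l,st,_=cv2.connectedComponentsWithStats(m); k=1+np.argmax(st[1:,4]); ys,xs=np.nonzero(l==k); return np.c_[xs,ys].astype(float)
def world(n,p,z): return np.array([back(n,q,z)[:2] for q in p])
def rect(w):
    (cx,cy),(a,b),ang=cv2.minAreaRect((w).astype(np.float32)); 
    return np.array([cx,cy,a,b,ang])
for name,lo,hi,box,z in [("red_rest",(0,150,80),(8,255,255),(235,170,275,220),22),
  ("blue_rest",(105,130,60),(125,255,255),(360,190,400,235),22),
  ("stand",(18,150,80),(32,255,255),(155,190,210,240),10)]:
    w=world("top",pts(mask(T,lo,hi,box)),z); print(name,rect(w),w.mean(0),len(w))
# well floor dark & whole
w=world("top",pts(mask(T,(0,0,0),(180,255,45),(292,180,342,228))),6); print("wellfloor",rect(w),w.mean(0))
w=world("top",pts(mask(T,(0,0,0),(180,255,62),(290,180,342,228))),45); print("wellrim?",rect(w),w.mean(0))
w=world("top",pts(mask(T,(0,0,165),(180,60,255),(310,240,345,272))),12); print("dish",rect(w),cv2.minEnclosingCircle(w.astype(np.float32)))
w=world("top",pts(mask(T,(0,0,0),(180,255,50),(231,240,253,266))),130); print("cap",rect(w),w.mean(0))
w=world("top",pts(mask(T,(5,120,60),(20,255,255),(228,240,264,274))),45); print("body",rect(w))
for nm,box,lo,hi in [("red",(130,288,190,310),(0,120,80),(8,255,255)),("blue",(362,268,416,306),(100,120,60),(125,255,255))]:
    a=mask(T,lo,hi,box)|mask(T,(0,0,170),(180,70,255),box)
    w=world("top",pts(a),8); c=world("top",pts(mask(T,lo,hi,box)),8)
    r=rect(w); u=np.linalg.svd(w-w.mean(0))[2][0]; pr=(w-w.mean(0))@u
    print("marker",nm,r,w.mean(0),u,np.ptp(pr),w.mean(0)+u*(pr.max()+pr.min())/2,"cap",c.mean(0))
E
python3 m.py
```

```text
red_rest [663.45  72.64  56.65  83.48  79.6 ] [662.62  71.46] 585
blue_rest [ 607.76 -274.53   81.27   55.63   14.36] [ 607.29 -273.56] 548
stand [615.42 268.34  90.41  90.31  74.57] [615.4  268.29] 1058
wellfloor [ 641.19 -101.14   90.72   89.68   81.21] [ 640.81 -101.96]
wellrim? [ 635.97 -100.52   88.96   89.25   81.19] [ 635.67 -100.57]
dish [ 494.27 -123.63   51.82   51.79   88.74] ((494.28521728515625, -124.07440948486328), 27.43940544128418)
cap [495.28  87.83  39.7   34.76  88.8 ] [495.18  87.88]
body [496.19  91.13  67.79  67.1   44.22]
marker red [385.97 328.83  14.41 136.22   6.14] [385.74 320.79] [ 0.13 -0.99] 136.4152594574006 [384.68 328.65] cap [390.66 284.82]
marker blue [ 400.33 -298.42  135.98   12.77   56.27] [ 397.93 -303.17] [-0.57 -0.82] 136.0581725883001 [ 400.92 -298.81] cap [ 375.88 -334.93]
```

```bash
cat > ov.py <<'E'
from m import *
E_={}
def tf(p,x,y,a,z=0):
    c,s=np.cos(np.radians(a)),np.sin(np.radians(a)); p=np.array(p,float)
    return np.c_[x+c*p[:,0]-s*p[:,1],y+s*p[:,0]+c*p[:,1],p[:,2]+z]
def sq(hx,hy,z): return [[-hx,-hy,z],[hx,-hy,z],[hx,hy,z],[-hx,hy,z]]
def circ(r,z): t=np.linspace(0,2*np.pi,24,False); return np.c_[r*np.cos(t),r*np.sin(t),0*t+z]
M=[("red",[sq(27,42,0),sq(27,42,5)]+[[ [sx*19,sy*y,26] for sx,y in((-1,29),(-1,39),(1,39),(1,29))] for sy in(-1,1)],663,72.5,-100.4),
("blue",[sq(27,42,5)]+[[ [sx*19,sy*y,26] for sx,y in((-1,29),(-1,39),(1,39),(1,29))] for sy in(-1,1)],607.5,-274,-75.6),
("well",[sq(50,50,45),sq(44,44,45),sq(50,50,0)],638,-101,-8.8),
("stand",[sq(45,45,10),sq(45,45,0),sq(31,31,20)],615.4,268.3,-15.4),
("dish",[circ(28,0),circ(28,15)],494.3,-124,0),
("bottle",[circ(18,130),circ(18,102),circ(34,0)],495.3,88.5,0),
("mr",[sq(7,69,7)],386,328.7,6.1),("mb",[sq(7,69,7)],400.5,-298.5,-33.9)]
if __name__=="__main__":
  for n,im,tiles in (("top",T,[(150,170,120,140),(280,170,140,140)]),("scene",S,[(130,150,200,100),(300,180,160,170)])):
    sc=4
    big=cv2.resize(im,None,fx=sc,fy=sc,interpolation=cv2.INTER_CUBIC)
    for _,ps,x,y,a in M:
        for p in ps:
            q=proj(n,tf(p,x,y,a)); q=((q+.5)*sc).round().astype(int); cv2.polylines(big,[q.reshape(-1,1,2)],True,(255,255,0) ,1)
    for i,(x,y,w,h) in enumerate(tiles): cv2.imwrite(f"pics/ov_{n}{i}{sys.argv[1]}.png",big[y*sc:(y+h)*sc,x*sc:(x+w)*sc])
E
python3 ov.py a >/dev/null
```

```text
(no output)
```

View pics/ov_top0a.png

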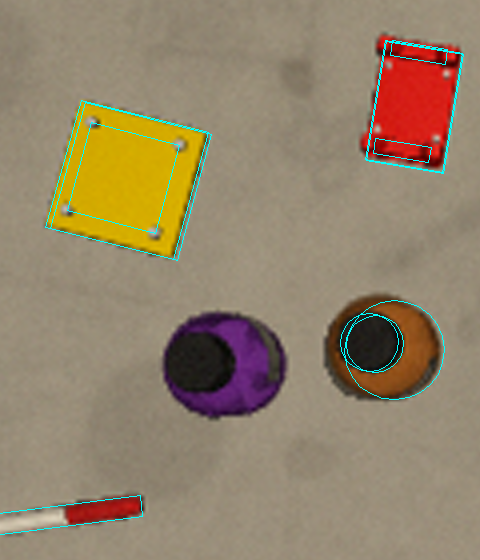

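View pics/ov_top1a.png

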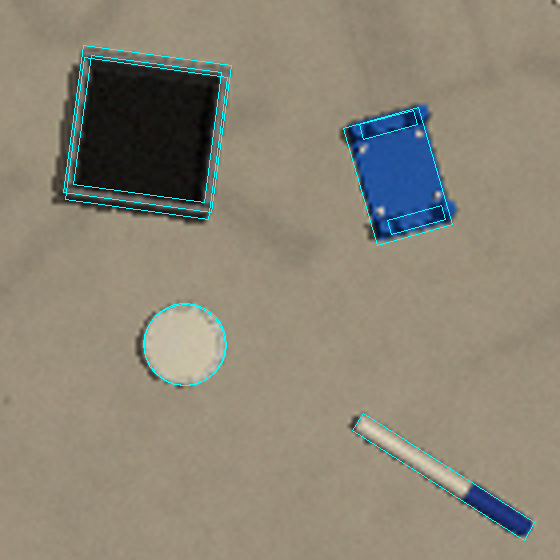

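View pics/ov_scene0a.png

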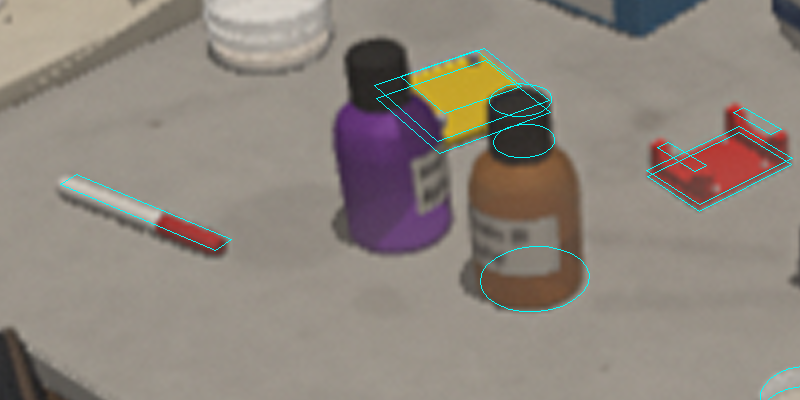

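View pics/ov_scene1a.png

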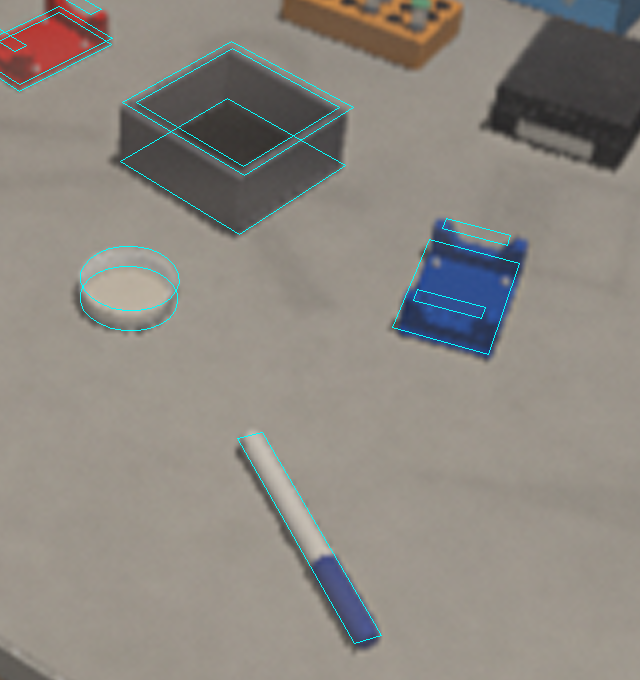

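```bash
cat > w.py <<'E'
from ov import *
for n,o in(("top",(280,165)),("scene",(300,180))):
    for z in(45,0):
        q=proj(n,tf(sq(50,50,z),638,-101,-8.8)); print(n,z,((q+.5-np.array(o))*4).round().tolist())
big=cv2.resize(T,None,fx=12,fy=12,interpolation=cv2.INTER_CUBIC)[175*12:233*12,288*12:345*12]
cv2.imwrite("pics/well.png",cv2.resize(np.clip(big.astype(int)*2,0,255).astype(np.uint8),None,fx=.8,fy=.8))
E
python3 w.py|tail -4
```

```text
top 45 [[211.0, 232.0], [231.0, 85.0], [83.0, 65.0], [63.0, 212.0]]
top 0 [[208.0, 239.0], [227.0, 97.0], [84.0, 77.0], [65.0, 219.0]]
scene 45 [[244.0, 175.0], [353.0, 107.0], [231.0, 41.0], [122.0, 102.0]]
scene 0 [[239.0, 234.0], [345.0, 165.0], [227.0, 98.0], [120.0, 161.0]]
```

View pics/well.png

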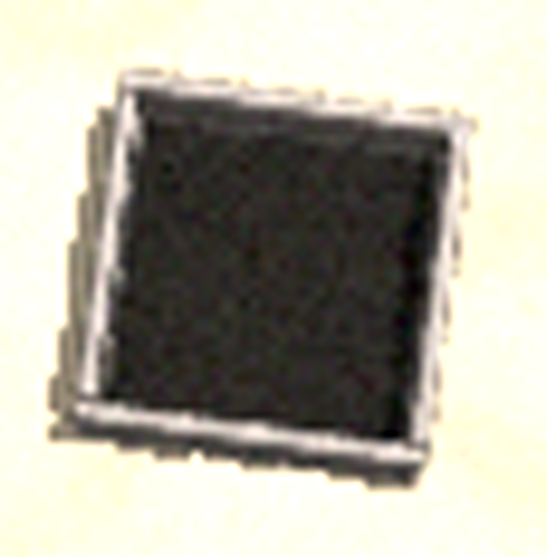

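```bash
cat > w2.py <<'E'
from h import *
c=np.array([[125,72],[470,120],[422,455],[75,410]])/9.6+[288,175]-.5
w=np.array([back("top",q,45)[:2] for q in c]); print(w.round(1),w.mean(0))
c=np.array([[244,172],[350,104],[231,43],[121,102]])/4+[300,180]-.5
w=np.array([back("scene",q,45)[:2] for q in c]); print(w.round(1),w.mean(0))
# scene bottle: cap top center, base; rests
for nm,q,z,o in [("cap",(517,101),130,(130,150)),("mr mid",(143,216),7,(130,150)),("dish top",(130,277),15,(300,180)),("mb",(309,540),7,(300,180))]:
    print(nm,back("scene",np.array(q)/4+o-np.array(.5),z).round(1))
E
python3 w2.py
python3 - <<'E'
import cv2
S=cv2.imread("pics/scene0.png")
b=cv2.resize(S[165:270,210:440],None,fx=3.4,fy=3.4,interpolation=cv2.INTER_CUBIC); cv2.imwrite("pics/sc_mid.png",b)
E
```

```text
[[ 691.8  -59.9]
 [ 676.3 -156.2]
 [ 582.4 -140.5]
 [ 596.9  -44.2]] [ 636.86254502 -100.17858953]
[[ 583.  -141.3]
 [ 681.4 -155.2]
 [ 692.8  -60.4]
 [ 595.7  -43.4]] [ 638.22480725 -100.07716447]
cap [492.8  88.8 130. ]
mr mid [382.2 324.4   7. ]
dish top [ 494.8 -124.1   15. ]
mb [ 396.8 -302.9    7. ]
```

View pics/sc_mid.png

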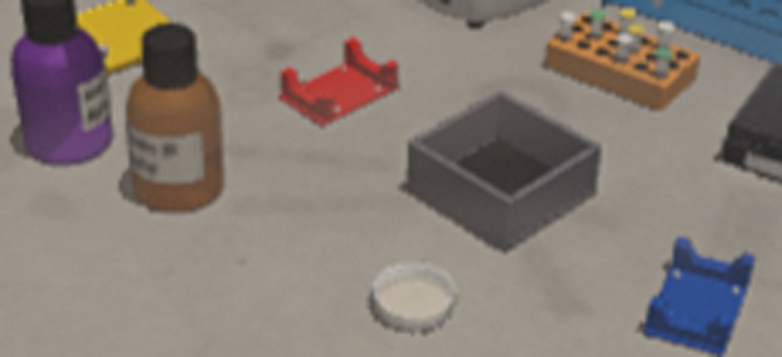

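```bash
cat > pl.py <<'E'
from h import *
import sys
np.set_printoptions(suppress=True,precision=3)
def plan(x,y,z,jaw):
    s=ctrl.get_state(); p=s['ee_pos']; Rm=R.from_euler('xyz',s['tool_rot']).as_matrix()
    print("t%.2f"%s['time_s'],p.round(1),"open%.1f"%s['opening'],"q",s['q'],"F",s['ft_force'].round(1),"tilt",np.degrees(np.arccos(-Rm[2,0])).round(2))
    j=np.degrees(np.arctan2(Rm[1,1],Rm[0,1])); d=np.array([x,y,z])-p
    for k in(0,180,-180):
        a=(jaw+k-j); 
        if abs(a)>185: continue
        # rotate about tool x (down) by ax => world yaw -ax
        R2=Rm@R.from_rotvec([-np.radians(a),0,0]).as_matrix()
        l=R2.T@d; l0=Rm.T@d
        dq1=np.arctan2(y,x)-np.arctan2(p[1],p[0])
        print(f"jaw {j:.1f}->{jaw+k:.1f}: ax {-np.radians(a):.3f}  tx {l[0]:.1f} ty {l[1]:.1f} tz {l[2]:.1f} (unrot ty {l0[1]:.1f} tz {l0[2]:.1f}) q6~ {s['q'][5]-np.radians(a)+dq1:.2f} or {s['q'][5]+np.radians(a)-dq1:.2f}")
if __name__=="__main__": plan(*map(float,sys.argv[1:5]))
E
python3 pl.py 385 327.5 120 6.1
```

```text
t1.10 [214.8 587.  214.7] open94.7 q [ 1.114  0.491  1.559 -0.     1.092 -0.106] F [-0.4 -0.1  0. ] tilt 0.0
jaw 69.9->6.1: ax 1.114  tx 94.7 ty 141.7 tz 276.1 (unrot ty -185.2 tz 249.0) q6~ 0.49 or -0.70
jaw 69.9->186.1: ax -2.028  tx 94.7 ty -141.7 tz -276.1 (unrot ty -185.2 tz 249.0) q6~ -2.65 or 2.44
```

Call:
drive_tool:
  deltas:
    - {"ty":-23.1,"tz":31.1,"tx":6}
    - {"ty":-23.1,"tz":31.1,"tx":6}
    - {"ty":-23.1,"tz":31.1,"tx":6}
    - {"ty":-23.1,"tz":31.1,"tx":6}
    - {"ty":-23.1,"tz":31.1,"tx":6}
  grip_force: 20

```text
invalid input
```

Call:
drive_tool:
  deltas:
    - {"ty":-23.1,"tz":31.1,"tx":6}
    - {"ty":-23.1,"tz":31.1,"tx":6}
    - {"ty":-23.1,"tz":31.1,"tx":6}
    - {"ax":0.122,"tx":8}
    - {"ax":0.122,"tx":8}

```text
invalid input
```

Call:
drive_tool:
  deltas:
    - {"ax":0.122,"tx":8}
    - {"ax":0.122,"tx":8}
    - {"ax":0.122,"tx":8}
    - {"ax":0.122}
    - {"ax":0.122}

```text
invalid input
```

Call:
drive_tool:
  deltas:
    - {"ax":0.122}
    - {"ax":0.122}
    - {}
    - {}

```text
invalid input
```

```bash
python3 pl.py 385 327.5 60 6.1; python3 - <<'E'
from h import *
for n,x0,y0,x1,y1 in(("top",60,220,260,370),("scene",60,100,310,290)):
    im=ctrl.grab_frame(n)[:,:,::-1].copy()
    e=ctrl.get_state()['ee_pos']; q=proj(n,e)[0]; print(n,q)
    c=cv2.resize(im,None,fx=3,fy=3); cv2.drawMarker(c,tuple(((q+.5)*3).astype(int).tolist()),(0,255,255),0,12)
    cv2.imwrite(f"pics/{n}1.png",c[y0*3:y1*3,x0*3:x1*3])
E
```

```text
t1.10 [214.8 587.  214.7] open94.7 q [ 1.114  0.491  1.559 -0.     1.092 -0.106] F [-0.4 -0.1  0. ] tilt 0.0
jaw 69.9->6.1: ax 1.114  tx 154.7 ty 141.7 tz 276.1 (unrot ty -185.2 tz 249.0) q6~ 0.49 or -0.70
jaw 69.9->186.1: ax -2.028  tx 154.7 ty -141.7 tz -276.1 (unrot ty -185.2 tz 249.0) q6~ -2.65 or 2.44
top [ 16.58005256 382.50063074]
scene [ 15.52281989 122.21140443]
```

View pics/top1.png

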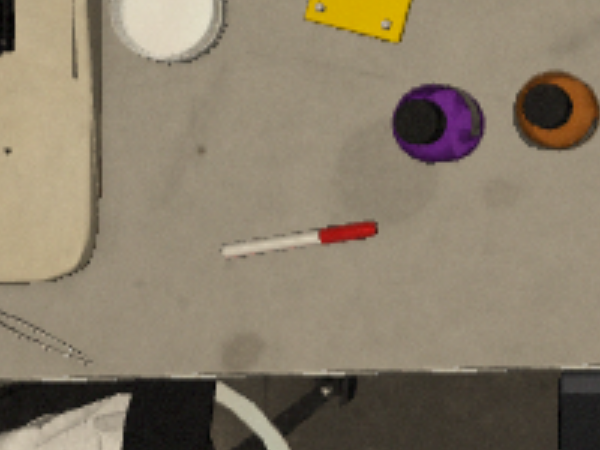

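View pics/scene1.png

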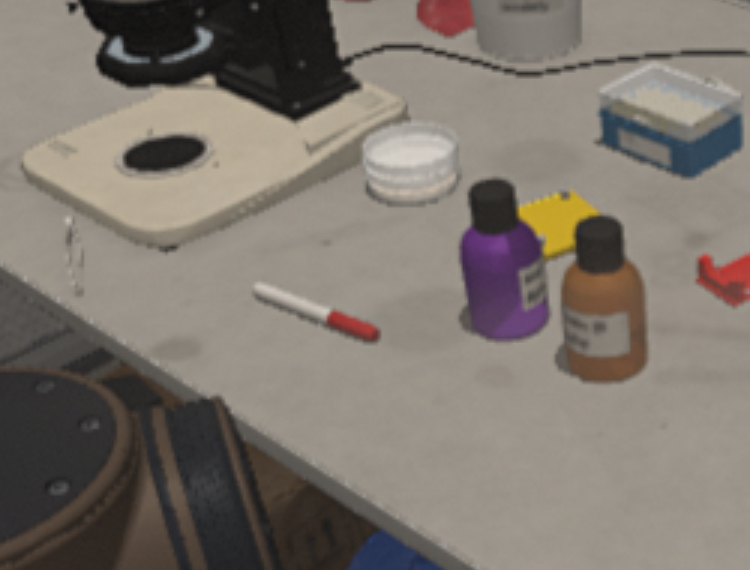

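The crops show the bench marker (red cap, px about 160,299), the brown bottle at (246,256) and its purple look-alike at (206,261). The move calls were refused, so I'll try rows with every key filled in.

Call:
drive_tool:
  deltas:
    - {"tx":6,"ty":-23,"tz":31,"ax":0,"ay":0,"az":0,"claw":-1}
    - {"tx":6,"ty":-23,"tz":31,"ax":0,"ay":0,"az":0,"claw":-1}
    - {"tx":6,"ty":-23,"tz":31,"ax":0,"ay":0,"az":0,"claw":-1}
    - {"tx":6,"ty":-23,"tz":31,"ax":0,"ay":0,"az":0,"claw":-1}
    - {"tx":6,"ty":-23,"tz":31,"ax":0,"ay":0,"az":0,"claw":-1}
  grip_force: 20

```text
time_s: 1.62
ee_pos: [321.4, 424.2, 184.6]
tool_rot: [1.168, 1.57, 0.818]
ft_force: [0.2, 0.8, -0.3]
opening: 95.5
```

Call:
drive_tool:
  deltas:
    - {"tx":6,"ty":-23,"tz":31,"ax":0,"ay":0,"az":0,"claw":-1}
    - {"tx":6,"ty":-23,"tz":31,"ax":0,"ay":0,"az":0,"claw":-1}
    - {"tx":6,"ty":-23,"tz":31,"ax":0.12,"ay":0,"az":0,"claw":-1}
    - {"tx":8,"ty":0,"tz":0,"ax":0.12,"ay":0,"az":0,"claw":-1}
    - {"tx":8,"ty":0,"tz":0,"ax":0.12,"ay":0,"az":0,"claw":-1}

```text
time_s: 2.03
ee_pos: [385.8, 327.2, 150.6]
tool_rot: [1.273, 1.57, 0.552]
ft_force: [0.3, -0.4, -0.1]
opening: 95.1
```

Call:
drive_tool:
  deltas:
    - {"tx":8,"ty":0,"tz":0,"ax":0.12,"ay":0,"az":0,"claw":-1}
    - {"tx":8,"ty":0,"tz":0,"ax":0.12,"ay":0,"az":0,"claw":-1}
    - {"tx":8,"ty":0,"tz":0,"ax":0.12,"ay":0,"az":0,"claw":-1}
    - {"tx":8,"ty":0,"tz":0,"ax":0.12,"ay":0,"az":0,"claw":-1}
    - {"tx":8,"ty":0,"tz":0,"ax":0.12,"ay":0,"az":0,"claw":-1}

```text
time_s: 2.45
ee_pos: [384.6, 329.0, 110.4]
tool_rot: [2.022, 1.57, 0.705]
ft_force: [0.7, -0.0, -0.2]
opening: 94.9
```

Call:
drive_tool:
  deltas:
    - {"tx":0,"ty":0,"tz":0,"ax":0.12,"ay":0,"az":0,"claw":-1}
    - {"tx":0,"ty":0,"tz":0,"ax":0.034,"ay":0,"az":0,"claw":-1}
    - {"tx":0,"ty":0,"tz":0,"ax":0,"ay":0,"az":0,"claw":-1}

```text
time_s: 2.7
ee_pos: [384.5, 329.0, 110.6]
tool_rot: [-2.58, 1.571, 2.237]
ft_force: [-0.5, -0.3, -0.0]
opening: 94.9
```

```bash
python3 pl.py 385 327.5 3 6.1; cat > look.py <<'E'
from h import *
import sys
# usage: look.py tag  cam x0 y0 x1 y1 scale ...
a=sys.argv[2:]
for i in range(0,len(a),6):
    n=a[i]; x0,y0,x1,y1,s=map(int,a[i+1:i+6])
    im=ctrl.grab_frame(n)[:,:,::-1].copy(); q=proj(n,ctrl.get_state()['ee_pos'])[0]; print(n,"tcp px",q.round(1))
    c=cv2.resize(im,None,fx=s,fy=s,interpolation=cv2.INTER_CUBIC); cv2.drawMarker(c,tuple(((q+.5)*s).astype(int).tolist()),(0,255,255),0,12)
    cv2.imwrite(f"pics/{sys.argv[1]}_{n}.png",c[y0*s:y1*s,x0*s:x1*s])
E
python3 look.py a top 60 220 260 370 3 scene 60 100 310 290 3
```

```text
t2.70 [384.5 329.  110.6] open94.9 q [0.577 0.467 1.958 0.    0.717 0.473] F [-0.5 -0.3 -0. ] tilt 0.0
jaw 6.0->6.1: ax -0.002  tx 107.6 ty 0.4 tz 1.5 (unrot ty 0.4 tz 1.5) q6~ 0.47 or 0.48
jaw 6.0->186.1: ax -3.144  tx 107.6 ty -0.4 tz -1.5 (unrot ty 0.4 tz 1.5) q6~ -2.67 or 3.62
jaw 6.0->-173.9: ax 3.140  tx 107.6 ty -0.4 tz -1.5 (unrot ty 0.4 tz 1.5) q6~ 3.61 or -2.66
top tcp px [146.7 301.7]
scene tcp px [156.3 167.5]
```

View pics/a_top.png

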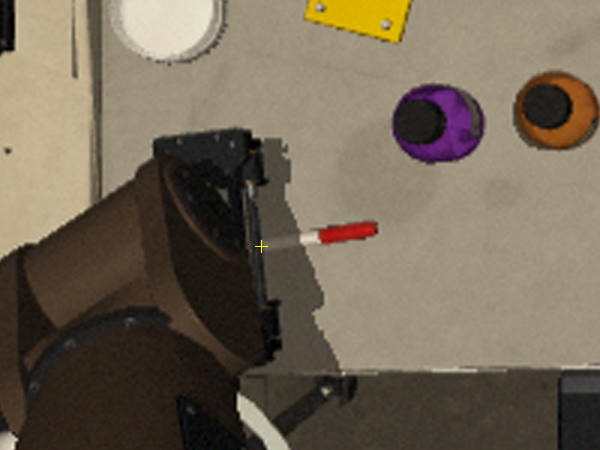

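View pics/a_scene.png

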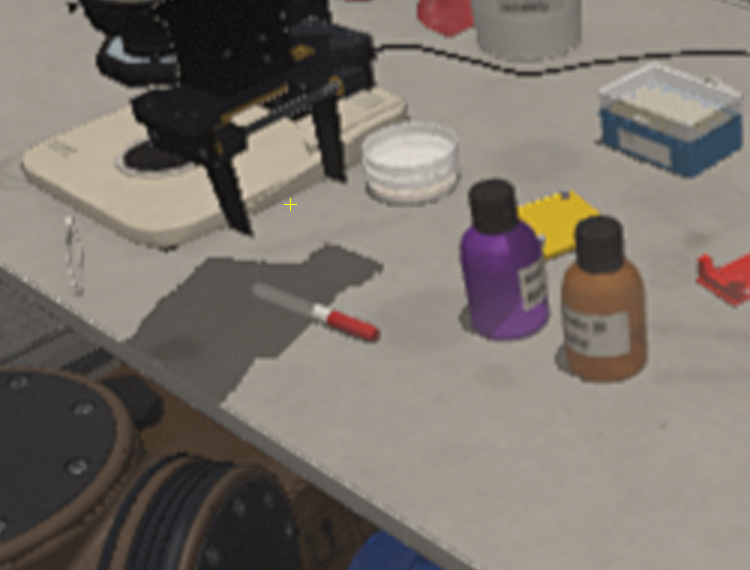

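Call:
drive_tool:
  deltas:
    - {"tx":35,"ty":0,"tz":1.5,"ax":0,"ay":0,"az":0,"claw":-1}
    - {"tx":35,"ty":0,"tz":0,"ax":0,"ay":0,"az":0,"claw":-1}
    - {"tx":25,"ty":0,"tz":0,"ax":0,"ay":0,"az":0,"claw":-1}
    - {"tx":12,"ty":0,"tz":0,"ax":0,"ay":0,"az":0,"claw":-1}
    - {"tx":0,"ty":0,"tz":0,"ax":0,"ay":0,"az":0,"claw":0.5}

```text
time_s: 3.22
ee_pos: [384.1, 327.1, 1.7]
tool_rot: [-1.118, 1.568, -2.582]
ft_force: [0.2, 0.7, 0.0]
opening: 92.2
```

Call:
drive_tool:
  deltas:
    - {"tx":0,"ty":0,"tz":0,"ax":0,"ay":0,"az":0,"claw":1}
    - {"tx":0,"ty":0,"tz":0,"ax":0,"ay":0,"az":0,"claw":1}
    - {"tx":0,"ty":0,"tz":0,"ax":0,"ay":0,"az":0,"claw":1}
    - {"tx":0,"ty":0,"tz":0,"ax":0,"ay":0,"az":0,"claw":1}
    - {"tx":0,"ty":0,"tz":0,"ax":0,"ay":0,"az":0,"claw":1}

```text
time_s: 3.63
ee_pos: [384.8, 327.6, 4.1]
tool_rot: [2.074, 1.57, 0.609]
ft_force: [-0.2, -0.2, 0.1]
opening: 60.5
```

Call:
drive_tool:
  deltas:
    - {"tx":0,"ty":0,"tz":0,"ax":0,"ay":0,"az":0,"claw":1}
    - {"tx":0,"ty":0,"tz":0,"ax":0,"ay":0,"az":0,"claw":1}
    - {"tx":0,"ty":0,"tz":0,"ax":0,"ay":0,"az":0,"claw":1}
    - {"tx":0,"ty":0,"tz":0,"ax":0,"ay":0,"az":0,"claw":1}
    - {"tx":0,"ty":0,"tz":0,"ax":0,"ay":0,"az":0,"claw":1}

```text
time_s: 4.05
ee_pos: [384.6, 327.5, 3.7]
tool_rot: [2.441, 1.571, 0.977]
ft_force: [0.1, 0.3, -0.7]
opening: 27.2
```

Call:
drive_tool:
  deltas:
    - {"tx":0,"ty":0,"tz":0,"ax":0,"ay":0,"az":0,"claw":1}
    - {"tx":0,"ty":0,"tz":0,"ax":0,"ay":0,"az":0,"claw":1}
    - {"tx":0,"ty":0,"tz":0,"ax":0,"ay":0,"az":0,"claw":1}

```text
time_s: 4.3
ee_pos: [384.6, 327.5, 3.6]
tool_rot: [2.979, 1.571, 1.514]
ft_force: [0.2, -0.4, 0.6]
opening: 12.9
```

Call:
drive_tool:
  deltas:
    - {"tx":-15,"ty":0,"tz":0,"ax":0,"ay":0,"az":0,"claw":1}
    - {"tx":-38,"ty":0,"tz":0,"ax":0,"ay":0,"az":0,"claw":1}
    - {"tx":-38,"ty":0,"tz":0,"ax":0,"ay":0,"az":0,"claw":1}
    - {"tx":-38,"ty":0,"tz":0,"ax":0,"ay":0,"az":0,"claw":1}
    - {"tx":-38,"ty":0,"tz":0,"ax":0,"ay":0,"az":0,"claw":1}

```text
time_s: 4.72
ee_pos: [384.2, 327.2, 172.5]
tool_rot: [-1.139, 1.57, -2.604]
ft_force: [0.7, 0.2, -0.5]
opening: 12.7
```

```bash
python3 pl.py 663.5 73 80 79.6; python3 look.py b top 60 220 260 370 3 scene 60 70 310 260 3
```

```text
t4.72 [384.2 327.2 172.5] open12.7 q [0.574 0.374 1.899 0.    0.868 0.468] F [ 0.7  0.2 -0.5] tilt 0.02
jaw 6.1->79.6: ax -1.283  tx 92.4 ty -199.6 tz 320.6 (unrot ty 250.9 tz 282.3) q6~ -1.41 or 2.35
jaw 6.1->-100.4: ax 1.858  tx 92.4 ty 199.6 tz -320.6 (unrot ty 250.9 tz 282.3) q6~ 1.73 or -0.79
top tcp px [137.5 302.5]
scene tcp px [151.2 143.2]
```

View pics/b_scene.png

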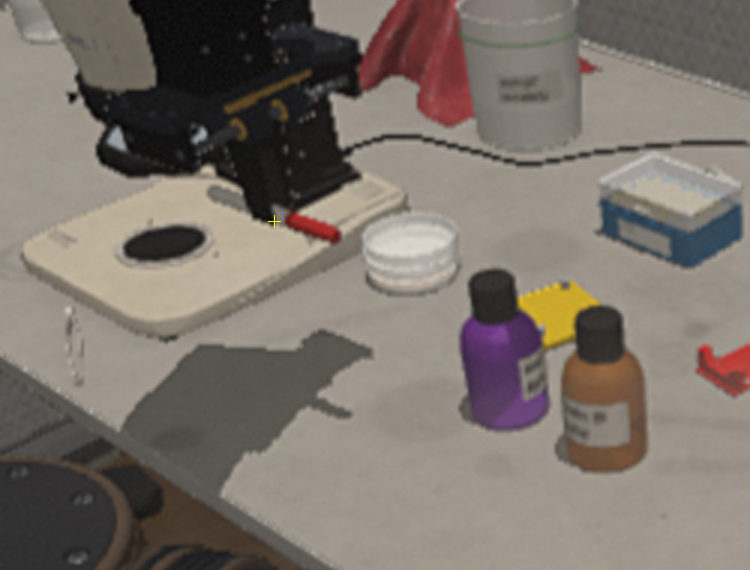

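Call:
drive_tool:
  deltas:
    - {"tx":0,"ty":25,"tz":28,"ax":0,"ay":0,"az":0,"claw":1}
    - {"tx":0,"ty":25,"tz":28,"ax":0,"ay":0,"az":0,"claw":1}
    - {"tx":0,"ty":25,"tz":28,"ax":0,"ay":0,"az":0,"claw":1}
    - {"tx":0,"ty":25,"tz":28,"ax":0,"ay":0,"az":0,"claw":1}
    - {"tx":0,"ty":25,"tz":28,"ax":0,"ay":0,"az":0,"claw":1}

```text
time_s: 5.23
ee_pos: [524.5, 200.0, 169.8]
tool_rot: [-1.527, 1.57, -2.991]
ft_force: [-0.8, 1.5, -0.2]
opening: 12.8
```

Call:
drive_tool:
  deltas:
    - {"tx":0,"ty":25,"tz":28,"ax":0,"ay":0,"az":0,"claw":1}
    - {"tx":0,"ty":25,"tz":28,"ax":0,"ay":0,"az":0,"claw":1}
    - {"tx":0,"ty":25,"tz":28,"ax":0,"ay":0,"az":0,"claw":1}
    - {"tx":0,"ty":25,"tz":28,"ax":0,"ay":0,"az":0,"claw":1}
    - {"tx":0,"ty":25,"tz":28,"ax":-0.11,"ay":0,"az":0,"claw":1}

```text
time_s: 5.65
ee_pos: [663.7, 73.9, 169.4]
tool_rot: [-1.895, 1.569, 3.032]
ft_force: [-0.1, 1.4, -0.7]
opening: 13.0
```

Call:
drive_tool:
  deltas:
    - {"tx":0,"ty":0,"tz":0,"ax":-0.12,"ay":0,"az":0,"claw":1}
    - {"tx":0,"ty":0,"tz":0,"ax":-0.12,"ay":0,"az":0,"claw":1}
    - {"tx":5,"ty":0,"tz":0,"ax":-0.12,"ay":0,"az":0,"claw":1}
    - {"tx":10,"ty":0,"tz":0,"ax":-0.12,"ay":0,"az":0,"claw":1}
    - {"tx":10,"ty":0,"tz":0,"ax":-0.12,"ay":0,"az":0,"claw":1}

```text
time_s: 6.07
ee_pos: [662.6, 75.3, 144.3]
tool_rot: [-2.506, 1.57, 3.028]
ft_force: [-0.8, -1.1, -0.1]
opening: 12.9
```

Call:
drive_tool:
  deltas:
    - {"tx":10,"ty":0,"tz":0,"ax":-0.12,"ay":0,"az":0,"claw":1}
    - {"tx":10,"ty":0,"tz":0,"ax":-0.12,"ay":0,"az":0,"claw":1}
    - {"tx":10,"ty":0,"tz":0,"ax":-0.12,"ay":0,"az":0,"claw":1}
    - {"tx":20,"ty":0,"tz":0,"ax":-0.12,"ay":0,"az":0,"claw":1}
    - {"tx":20,"ty":0,"tz":0,"ax":-0.093,"ay":0,"az":0,"claw":1}

```text
time_s: 6.48
ee_pos: [662.6, 75.5, 74.2]
tool_rot: [1.837, 1.571, 1.662]
ft_force: [0.9, 0.5, -0.8]
opening: 13.2
```

```bash
python3 pl.py 663.5 73 17.5 79.6; python3 look.py c top 190 150 330 260 5 scene 230 110 390 230 5
```

```text
t6.48 [662.6  75.5  74.2] open13.2 q [ 0.014  0.701  1.575  0.     0.866 -1.381] F [ 0.9  0.5 -0.8] tilt 0.0
jaw 79.9->79.6: ax 0.006  tx 56.7 ty -2.3 tz 1.3 (unrot ty -2.3 tz 1.3) q6~ -1.38 or -1.38
jaw 79.9->259.6: ax -3.136  tx 56.7 ty 2.3 tz -1.3 (unrot ty -2.3 tz 1.3) q6~ -4.52 or 1.76
jaw 79.9->-100.4: ax 3.148  tx 56.7 ty 2.3 tz -1.3 (unrot ty -2.3 tz 1.3) q6~ 1.76 or -4.52
top tcp px [249.1 192.9]
scene tcp px [308.  169.2]
```

View pics/c_scene.png

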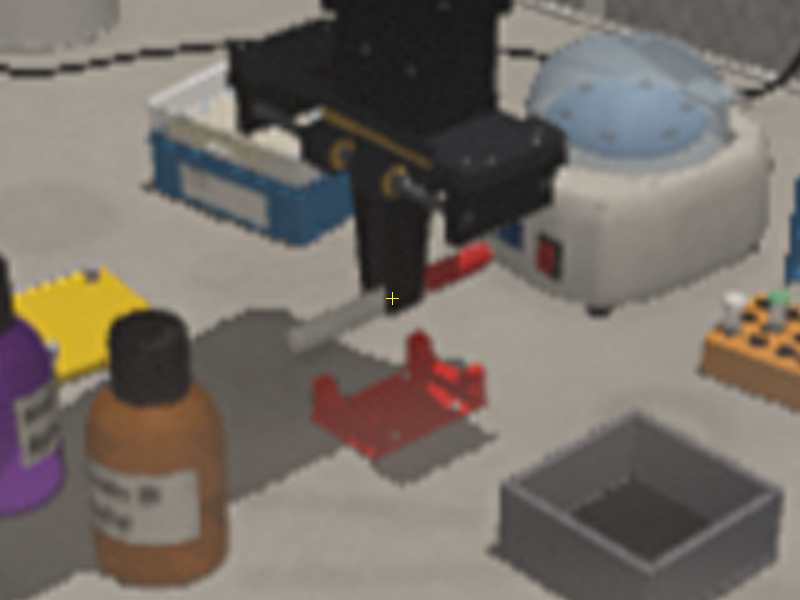

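View pics/c_top.png

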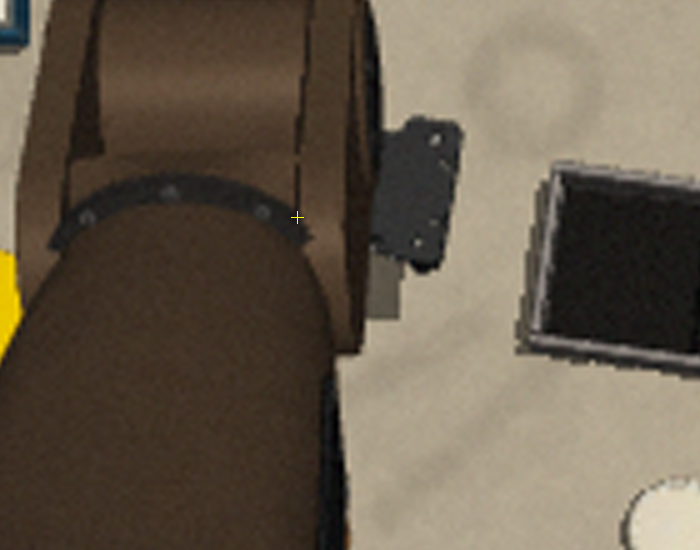

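Call:
drive_tool:
  deltas:
    - {"tx":15,"ty":-2.3,"tz":1.3,"ax":0,"ay":0,"az":0,"claw":1}
    - {"tx":15,"ty":0,"tz":0,"ax":0,"ay":0,"az":0,"claw":1}
    - {"tx":12,"ty":0,"tz":0,"ax":0,"ay":0,"az":0,"claw":1}
    - {"tx":8,"ty":0,"tz":0,"ax":0,"ay":0,"az":0,"claw":1}
    - {"tx":5,"ty":0,"tz":0,"ax":0,"ay":0,"az":0,"claw":1}

```text
time_s: 7.0
ee_pos: [663.4, 73.0, 19.8]
tool_rot: [-3.057, 1.57, 3.043]
ft_force: [-0.3, 0.8, -0.9]
opening: 12.9
```

Call:
drive_tool:
  deltas:
    - {"tx":0,"ty":0,"tz":0,"ax":0,"ay":0,"az":0,"claw":1}
    - {"tx":0,"ty":0,"tz":0,"ax":0,"ay":0,"az":0,"claw":1}

```text
time_s: 7.17
ee_pos: [663.8, 73.0, 20.9]
tool_rot: [0.548, 1.571, 0.366]
ft_force: [-0.3, -0.5, 0.1]
opening: 13.2
```

```bash
python3 pl.py 663.5 73 17.5 79.6; python3 look.py d scene 260 140 360 220 8
```

```text
t7.17 [663.8  73.   20.9] open13.2 q [ 0.011  0.771  1.599  0.     0.771 -1.378] F [-0.3 -0.5  0.1] tilt 0.01
jaw 79.5->79.6: ax -0.001  tx 3.4 ty -0.1 tz -0.3 (unrot ty -0.1 tz -0.3) q6~ -1.38 or -1.38
jaw 79.5->259.6: ax -3.142  tx 3.4 ty 0.1 tz 0.3 (unrot ty -0.1 tz -0.3) q6~ -4.52 or 1.76
jaw 79.5->-100.4: ax 3.141  tx 3.4 ty 0.1 tz 0.3 (unrot ty -0.1 tz -0.3) q6~ 1.76 or -4.52
scene tcp px [309.4 185.3]
```

View pics/d_scene.png

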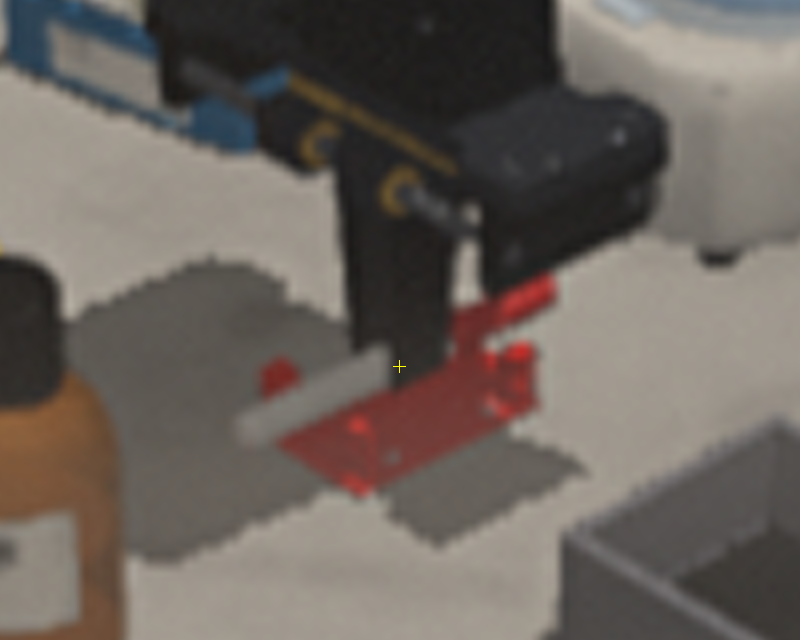

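Call:
drive_tool:
  deltas:
    - {"tx":2.5,"ty":0,"tz":0,"ax":0,"ay":0,"az":0,"claw":1}
    - {"tx":0,"ty":0,"tz":0,"ax":0,"ay":0,"az":0,"claw":0.5}
    - {"tx":0,"ty":0,"tz":0,"ax":0,"ay":0,"az":0,"claw":0}
    - {"tx":0,"ty":0,"tz":0,"ax":0,"ay":0,"az":0,"claw":0}
    - {"tx":0,"ty":0,"tz":0,"ax":0,"ay":0,"az":0,"claw":0}

```text
time_s: 7.63
ee_pos: [663.7, 73.0, 18.3]
tool_rot: [0.467, 1.571, 0.286]
ft_force: [0.3, 0.2, -0.4]
opening: 34.3
```

Call:
drive_tool:
  deltas:
    - {"tx":-2,"ty":0,"tz":0,"ax":0,"ay":0,"az":0,"claw":0}
    - {"tx":-20,"ty":0,"tz":0,"ax":0,"ay":0,"az":0,"claw":0}
    - {"tx":-38,"ty":0,"tz":0,"ax":0,"ay":0,"az":0,"claw":0}
    - {"tx":-38,"ty":0,"tz":0,"ax":0,"ay":0,"az":0,"claw":-1}
    - {"tx":-38,"ty":0,"tz":0,"ax":0,"ay":0,"az":0,"claw":-1}

```text
time_s: 8.05
ee_pos: [663.3, 73.0, 155.7]
tool_rot: [-3.087, 1.57, 3.014]
ft_force: [0.5, -0.3, -0.0]
opening: 55.8
```

```bash
python3 pl.py 494.3 88.3 180 10; python3 look.py e scene 260 140 360 220 8
```

```text
t8.05 [663.3  73.  155.7] open55.8 q [ 0.011  0.609  1.509  0.     1.025 -1.378] F [ 0.5 -0.3 -0. ] tilt 0.04
jaw 79.6->10.0: ax 1.214  tx -24.2 ty -163.8 tz -44.4 (unrot ty -15.5 tz -169.0) q6~ -0.10 or -2.66
jaw 79.6->190.0: ax -1.927  tx -24.2 ty 163.8 tz 44.4 (unrot ty -15.5 tz -169.0) q6~ -3.24 or 0.48
scene tcp px [310.1 136.7]
```

View pics/e_scene.png

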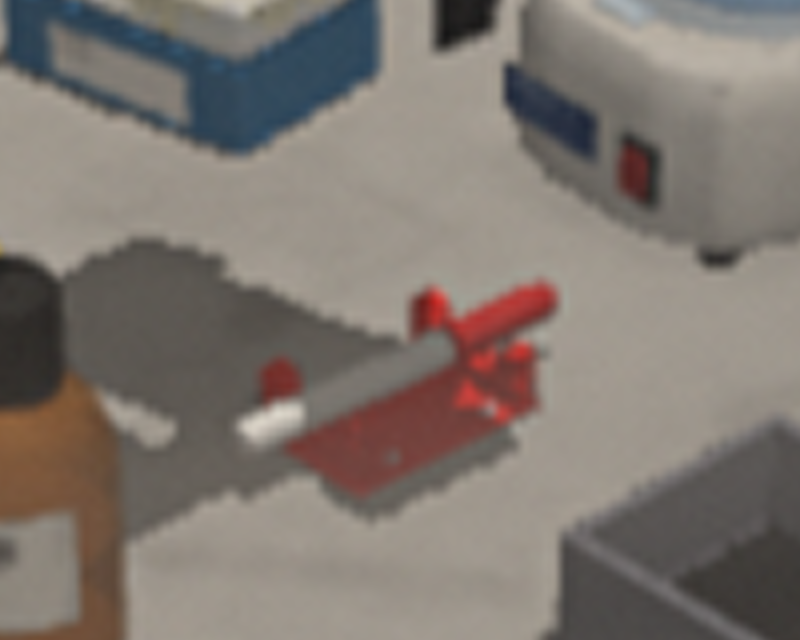

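Call:
drive_tool:
  deltas:
    - {"tx":-8,"ty":-3,"tz":-34,"ax":0,"ay":0,"az":0,"claw":-1}
    - {"tx":-8,"ty":-3,"tz":-34,"ax":0,"ay":0,"az":0,"claw":-1}
    - {"tx":-8,"ty":-3,"tz":-34,"ax":0,"ay":0,"az":0,"claw":-1}
    - {"tx":0,"ty":-3,"tz":-34,"ax":0,"ay":0,"az":0,"claw":-1}
    - {"tx":0,"ty":-3,"tz":-33,"ax":0,"ay":0,"az":0,"claw":-1}

```text
time_s: 8.52
ee_pos: [493.1, 88.9, 178.6]
tool_rot: [0.303, 1.57, 0.121]
ft_force: [0.6, 0.2, 0.0]
opening: 91.7
```

Call:
drive_tool:
  deltas:
    - {"tx":0,"ty":0,"tz":0,"ax":0.12,"ay":0,"az":0,"claw":-1}
    - {"tx":0,"ty":0,"tz":0,"ax":0.12,"ay":0,"az":0,"claw":-1}
    - {"tx":0,"ty":0,"tz":0,"ax":0.12,"ay":0,"az":0,"claw":-1}
    - {"tx":0,"ty":0,"tz":0,"ax":0.12,"ay":0,"az":0,"claw":-1}
    - {"tx":0,"ty":0,"tz":0,"ax":0.12,"ay":0,"az":0,"claw":-1}

```text
time_s: 8.93
ee_pos: [494.7, 88.8, 178.3]
tool_rot: [0.978, 1.57, 0.19]
ft_force: [-0.3, -0.3, 0.6]
opening: 95.4
```

Call:
drive_tool:
  deltas:
    - {"tx":0,"ty":0,"tz":0,"ax":0.12,"ay":0,"az":0,"claw":-1}
    - {"tx":0,"ty":0,"tz":0,"ax":0.12,"ay":0,"az":0,"claw":-1}
    - {"tx":0,"ty":0,"tz":0,"ax":0.12,"ay":0,"az":0,"claw":-1}
    - {"tx":0,"ty":0,"tz":0,"ax":0.12,"ay":0,"az":0,"claw":-1}
    - {"tx":0,"ty":0,"tz":0,"ax":0.12,"ay":0,"az":0,"claw":-1}

```text
time_s: 9.35
ee_pos: [494.7, 88.8, 178.3]
tool_rot: [1.684, 1.57, 0.296]
ft_force: [0.1, -0.3, -0.1]
opening: 94.9
```

Call:
drive_tool:
  deltas:
    - {"tx":0,"ty":0,"tz":0,"ax":0,"ay":0,"az":0,"claw":-1}
    - {"tx":0,"ty":0,"tz":0,"ax":0,"ay":0,"az":0,"claw":-1}

```text
time_s: 9.52
ee_pos: [494.7, 88.8, 178.2]
tool_rot: [1.784, 1.571, 0.406]
ft_force: [0.8, -0.1, 0.2]
opening: 95.0
```

```bash
python3 pl.py 494.3 88.3 117 10; python3 look.py f scene 190 80 350 240 4 top 200 150 300 300 4
```

```text
t9.52 [494.7  88.8 178.2] open95.0 q [ 0.046  0.364  1.897  0.     0.88  -0.147] F [ 0.8 -0.1  0.2] tilt 0.01
jaw 11.0->10.0: ax 0.018  tx 61.2 ty -0.5 tz 0.4 (unrot ty -0.5 tz 0.4) q6~ -0.13 or -0.16
jaw 11.0->190.0: ax -3.123  tx 61.2 ty 0.5 tz -0.4 (unrot ty -0.5 tz 0.4) q6~ -3.27 or 2.98
jaw 11.0->-170.0: ax 3.160  tx 61.2 ty 0.5 tz -0.4 (unrot ty -0.5 tz 0.4) q6~ 3.01 or -3.31
scene tcp px [257.9 156. ]
top tcp px [238.9 254.4]
```

View pics/f_scene.png

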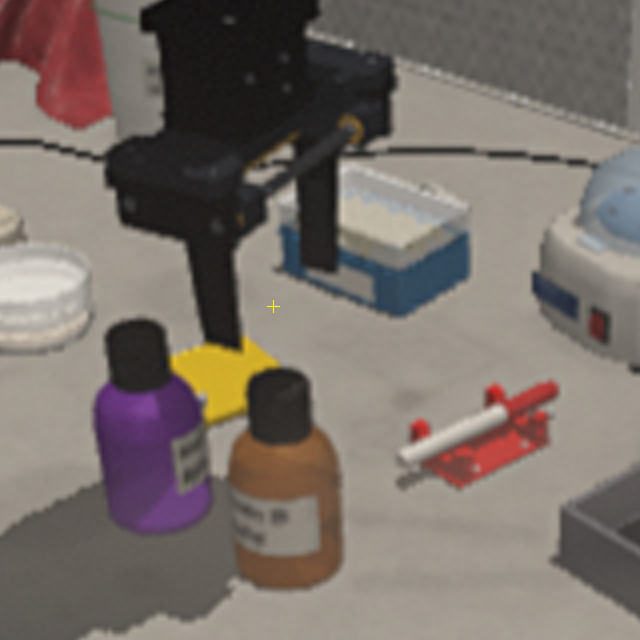

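View pics/f_top.png

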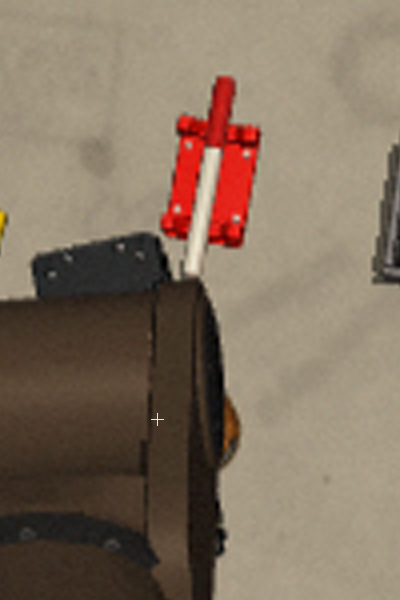

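Call:
drive_tool:
  deltas:
    - {"tx":20,"ty":0,"tz":0,"ax":0,"ay":0,"az":0,"claw":-1}
    - {"tx":20,"ty":0,"tz":0,"ax":0,"ay":0,"az":0,"claw":-1}
    - {"tx":15,"ty":0,"tz":0,"ax":0,"ay":0,"az":0,"claw":-1}
    - {"tx":6,"ty":0,"tz":0,"ax":0,"ay":0,"az":0,"claw":-1}
    - {"tx":0,"ty":0,"tz":0,"ax":0,"ay":0,"az":0,"claw":0}
  grip_force: 30

```text
time_s: 10.03
ee_pos: [494.3, 88.7, 116.1]
tool_rot: [-1.744, 1.569, -3.124]
ft_force: [0.3, -0.2, -0.0]
opening: 92.3
```

Call:
drive_tool:
  deltas:
    - {"tx":0,"ty":0,"tz":0,"ax":0,"ay":0,"az":0,"claw":0}
    - {"tx":0,"ty":0,"tz":0,"ax":0,"ay":0,"az":0,"claw":0}
    - {"tx":0,"ty":0,"tz":0,"ax":0,"ay":0,"az":0,"claw":0.1}
    - {"tx":0,"ty":0,"tz":0,"ax":0,"ay":0,"az":0,"claw":0.1}
    - {"tx":0,"ty":0,"tz":0,"ax":0,"ay":0,"az":0,"claw":0.1}

```text
time_s: 10.45
ee_pos: [495.0, 88.8, 117.6]
tool_rot: [1.522, 1.57, 0.141]
ft_force: [0.6, 0.4, -0.2]
opening: 60.3
```

```bash
python3 pl.py 494.3 88.3 117 10; python3 look.py g scene 210 120 310 220 6
```

```text
t10.45 [495.   88.8 117.6] open60.3 q [ 0.046  0.452  1.96   0.     0.729 -0.143] F [ 0.6  0.4 -0.2] tilt 0.06
jaw 10.8->10.0: ax 0.015  tx 0.6 ty -0.7 tz 0.4 (unrot ty -0.7 tz 0.4) q6~ -0.13 or -0.16
jaw 10.8->190.0: ax -3.127  tx 0.6 ty 0.7 tz -0.4 (unrot ty -0.7 tz 0.4) q6~ -3.27 or 2.98
jaw 10.8->-170.0: ax 3.156  tx 0.6 ty 0.7 tz -0.4 (unrot ty -0.7 tz 0.4) q6~ 3.01 or -3.30
scene tcp px [259.7 179. ]
```

View pics/g_scene.png

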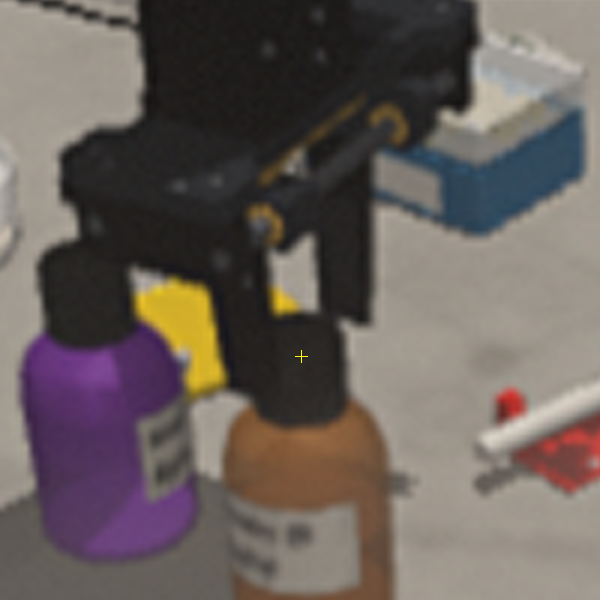

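Call:
drive_tool:
  deltas:
    - {"tx":0,"ty":0,"tz":0,"ax":0,"ay":0,"az":0,"claw":0.15}
    - {"tx":0,"ty":0,"tz":0,"ax":0,"ay":0,"az":0,"claw":0.3}
    - {"tx":0,"ty":0,"tz":0,"ax":0,"ay":0,"az":0,"claw":0.5}
    - {"tx":0,"ty":0,"tz":0,"ax":0,"ay":0,"az":0,"claw":0.7}
    - {"tx":0,"ty":0,"tz":0,"ax":0,"ay":0,"az":0,"claw":1}
  grip_force: 8

```text
time_s: 10.92
ee_pos: [494.6, 88.8, 117.1]
tool_rot: [-2.112, 1.571, 2.789]
ft_force: [-1.4, -0.2, 0.3]
opening: 35.8
```

Call:
drive_tool:
  deltas:
    - {"tx":0,"ty":0,"tz":0,"ax":0,"ay":0,"az":0,"claw":1}
    - {"tx":0,"ty":0,"tz":0,"ax":0,"ay":0,"az":0,"claw":1}
    - {"tx":0,"ty":0,"tz":0,"ax":0,"ay":0,"az":0,"claw":1}
  grip_force: 30

```text
time_s: 11.17
ee_pos: [494.7, 88.8, 117.1]
tool_rot: [-2.189, 1.571, 2.712]
ft_force: [-0.2, 0.5, 1.7]
opening: 34.9
```

Call:
drive_tool:
  deltas:
    - {"tx":-4,"ty":0,"tz":0,"ax":0,"ay":0,"az":0,"claw":1}
    - {"tx":-12,"ty":0,"tz":0,"ax":0,"ay":0,"az":0,"claw":1}
    - {"tx":-18,"ty":0,"tz":0,"ax":0,"ay":0,"az":0,"claw":1}
    - {"tx":-20,"ty":0,"tz":0,"ax":0,"ay":0,"az":0,"claw":1}
    - {"tx":-18,"ty":0,"tz":0,"ax":0,"ay":0,"az":0,"claw":1}

```text
time_s: 11.58
ee_pos: [494.6, 88.8, 190.1]
tool_rot: [-2.068, 1.57, 2.833]
ft_force: [0.8, 0.1, -2.8]
opening: 35.0
```

```bash
python3 pl.py 637.3 -100.2 187 11; python3 look.py h scene 190 80 310 220 4
```

```text
t11.58 [494.6  88.8 190.1] open35.0 q [ 0.046  0.348  1.883  0.     0.91  -0.143] F [ 0.8  0.1 -2.8] tilt 0.02
jaw 10.8->11.0: ax -0.003  tx 3.0 ty 104.0 tz 212.7 (unrot ty 104.6 tz 212.4) q6~ -0.48 or 0.19
jaw 10.8->191.0: ax -3.145  tx 3.0 ty -104.0 tz -212.7 (unrot ty 104.6 tz 212.4) q6~ -3.62 or 3.34
jaw 10.8->-169.0: ax 3.139  tx 3.0 ty -104.0 tz -212.7 (unrot ty 104.6 tz 212.4) q6~ 2.66 or -2.95
scene tcp px [257.7 149.9]
```

View pics/h_scene.png

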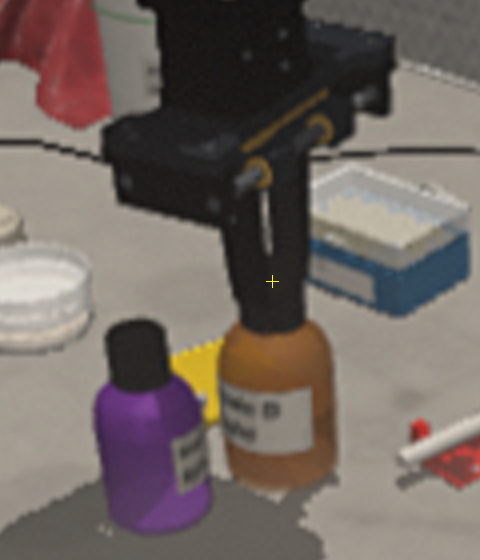

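Call:
drive_tool:
  deltas:
    - {"tx":0,"ty":3,"tz":6,"ax":0,"ay":0,"az":0,"claw":1}
    - {"tx":0,"ty":6,"tz":12,"ax":0,"ay":0,"az":0,"claw":1}
    - {"tx":0,"ty":9,"tz":18.3,"ax":0,"ay":0,"az":0,"claw":1}
    - {"tx":0,"ty":9,"tz":18.3,"ax":0,"ay":0,"az":0,"claw":1}
    - {"tx":0,"ty":9,"tz":18.3,"ax":0,"ay":0,"az":0,"claw":1}

```text
time_s: 12.05
ee_pos: [544.4, 22.3, 187.5]
tool_rot: [-1.811, 1.569, 3.09]
ft_force: [0.1, 0.5, -3.0]
opening: 34.7
```

Call:
drive_tool:
  deltas:
    - {"tx":0,"ty":9,"tz":18.3,"ax":0,"ay":0,"az":0,"claw":1}
    - {"tx":0,"ty":9,"tz":18.3,"ax":0,"ay":0,"az":0,"claw":1}
    - {"tx":0,"ty":9,"tz":18.3,"ax":0,"ay":0,"az":0,"claw":1}
    - {"tx":0,"ty":9,"tz":18.3,"ax":0,"ay":0,"az":0,"claw":1}
    - {"tx":0,"ty":9,"tz":18.3,"ax":0,"ay":0,"az":0,"claw":1}

```text
time_s: 12.47
ee_pos: [605.6, -59.5, 187.1]
tool_rot: [-1.952, 1.568, 2.949]
ft_force: [0.7, 0.3, -1.9]
opening: 35.0
```

Call:
drive_tool:
  deltas:
    - {"tx":0,"ty":9,"tz":18.3,"ax":0,"ay":0,"az":0,"claw":1}
    - {"tx":0,"ty":8,"tz":16.3,"ax":0,"ay":0,"az":0,"claw":1}
    - {"tx":0,"ty":5,"tz":10,"ax":0,"ay":0,"az":0,"claw":1}
    - {"tx":0,"ty":1.6,"tz":3.5,"ax":0,"ay":0,"az":0,"claw":1}
    - {"tx":0,"ty":0,"tz":0,"ax":0,"ay":0,"az":0,"claw":1}

```text
time_s: 12.88
ee_pos: [637.3, -101.2, 187.7]
tool_rot: [-2.061, 1.569, 2.839]
ft_force: [0.6, 0.0, -2.1]
opening: 34.6
```

```bash
python3 pl.py 637.3 -100.2 125 11; python3 look.py i scene 280 90 420 240 4 top 250 130 370 270 4
```

```text
t12.88 [ 637.3 -101.2  187.7] open34.6 q [-0.26   0.546  1.535  0.     1.062 -0.448] F [ 0.6  0.  -2.1] tilt 0.1
jaw 10.8->11.0: ax -0.004  tx 62.7 ty 0.3 tz -1.0 (unrot ty 0.3 tz -1.0) q6~ -0.45 or -0.45
jaw 10.8->191.0: ax -3.146  tx 62.7 ty -0.3 tz 1.0 (unrot ty 0.3 tz -1.0) q6~ -3.59 or 2.70
jaw 10.8->-169.0: ax 3.138  tx 62.7 ty -0.3 tz 1.0 (unrot ty 0.3 tz -1.0) q6~ 2.69 or -3.59
scene tcp px [362.9 153.7]
top tcp px [316.8 193.2]
```

View pics/i_scene.png

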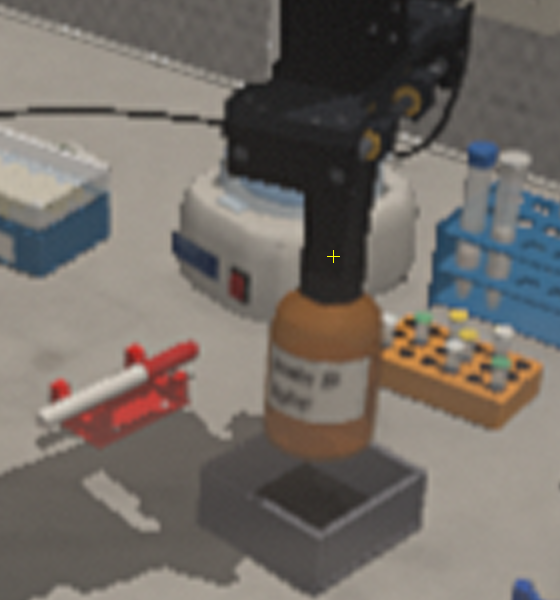

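View pics/i_top.png

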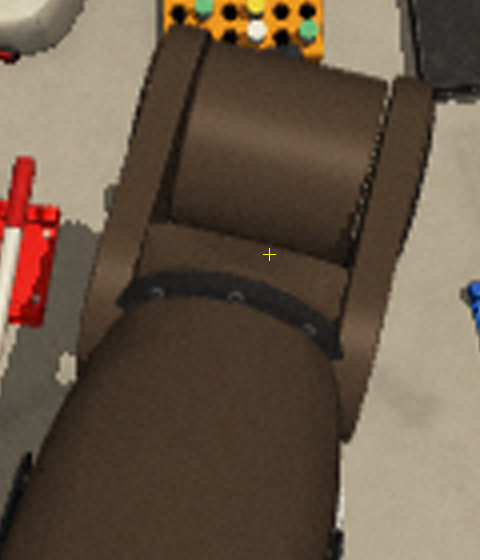

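Call:
drive_tool:
  deltas:
    - {"tx":12,"ty":0,"tz":-1,"ax":0,"ay":0,"az":0,"claw":1}
    - {"tx":15,"ty":0,"tz":0,"ax":0,"ay":0,"az":0,"claw":1}
    - {"tx":15,"ty":0,"tz":0,"ax":0,"ay":0,"az":0,"claw":1}
    - {"tx":12,"ty":0,"tz":0,"ax":0,"ay":0,"az":0,"claw":1}
    - {"tx":7,"ty":0,"tz":0,"ax":0,"ay":0,"az":0,"claw":1}

```text
time_s: 13.4
ee_pos: [636.5, -98.5, 126.8]
tool_rot: [-2.108, 1.569, 2.794]
ft_force: [-0.3, -0.7, -1.3]
opening: 34.7
```

Call:
drive_tool:
  deltas:
    - {"tx":2,"ty":0,"tz":0,"ax":0,"ay":0,"az":0,"claw":1}
    - {"tx":0,"ty":0,"tz":0,"ax":0,"ay":0,"az":0,"claw":1}
    - {"tx":0,"ty":0,"tz":0,"ax":0,"ay":0,"az":0,"claw":1}

```text
time_s: 13.65
ee_pos: [637.5, -99.2, 126.7]
tool_rot: [1.26, 1.57, -0.122]
ft_force: [-0.4, -0.1, -2.3]
opening: 35.0
```

Call:
drive_tool:
  deltas:
    - {"tx":1.5,"ty":0,"tz":0,"ax":0,"ay":0,"az":0,"claw":1}
    - {"tx":1,"ty":0,"tz":0,"ax":0,"ay":0,"az":0,"claw":1}
    - {"tx":0,"ty":0,"tz":0,"ax":0,"ay":0,"az":0,"claw":1}

```text
time_s: 13.9
ee_pos: [637.2, -99.3, 123.8]
tool_rot: [1.4, 1.57, 0.018]
ft_force: [-0.0, -0.5, -3.2]
opening: 34.6
```

Call:
drive_tool:
  deltas:
    - {"tx":1,"ty":0,"tz":0,"ax":0,"ay":0,"az":0,"claw":1}
    - {"tx":0,"ty":0,"tz":0,"ax":0,"ay":0,"az":0,"claw":1}
    - {"tx":0,"ty":0,"tz":0,"ax":0,"ay":0,"az":0,"claw":1}

```text
time_s: 14.15
ee_pos: [637.4, -99.4, 123.1]
tool_rot: [1.134, 1.57, -0.248]
ft_force: [-0.2, -0.0, 3.1]
opening: 34.6
```

Call:
drive_tool:
  deltas:
    - {"tx":0,"ty":0,"tz":0,"ax":0,"ay":0,"az":0,"claw":0.1}
    - {"tx":0,"ty":0,"tz":0,"ax":0,"ay":0,"az":0,"claw":-0.3}
    - {"tx":0,"ty":0,"tz":0,"ax":0,"ay":0,"az":0,"claw":-0.6}
    - {"tx":0,"ty":0,"tz":0,"ax":0,"ay":0,"az":0,"claw":-0.6}
    - {"tx":0,"ty":0,"tz":0,"ax":0,"ay":0,"az":0,"claw":-1}

```text
time_s: 14.57
ee_pos: [637.2, -99.3, 122.5]
tool_rot: [-2.693, 1.571, 2.208]
ft_force: [0.2, -0.4, 0.2]
opening: 62.6
```

Call:
drive_tool:
  deltas:
    - {"tx":-20,"ty":0,"tz":0,"ax":0,"ay":0,"az":0,"claw":-1}
    - {"tx":-35,"ty":0,"tz":0,"ax":0,"ay":0,"az":0,"claw":-1}
    - {"tx":0,"ty":0,"tz":0,"ax":0,"ay":0,"az":0,"claw":-1}

```text
time_s: 14.82
ee_pos: [639.3, -99.7, 183.1]
tool_rot: [1.14, 1.563, -0.241]
ft_force: [0.5, 0.2, 0.2]
opening: 82.7
```

```bash
python3 pl.py 494.4 -124 150 15; python3 look.py j scene 280 90 420 240 4
```

```text
t14.82 [639.3 -99.7 183.1] open82.7 q [-0.257  0.55   1.542  0.     1.042 -0.446] F [0.5 0.2 0.2] tilt 0.43
jaw 10.8->15.0: ax -0.073  tx 32.1 ty -146.4 tz -14.2 (unrot ty -147.1 tz -3.5) q6~ -0.61 or -0.28
jaw 10.8->195.0: ax -3.214  tx 32.1 ty 146.4 tz 14.2 (unrot ty -147.1 tz -3.5) q6~ -3.75 or 2.86
jaw 10.8->-165.0: ax 3.069  tx 32.1 ty 146.4 tz 14.2 (unrot ty -147.1 tz -3.5) q6~ 2.53 or -3.42
scene tcp px [362.7 156.3]
```

View pics/j_scene.png

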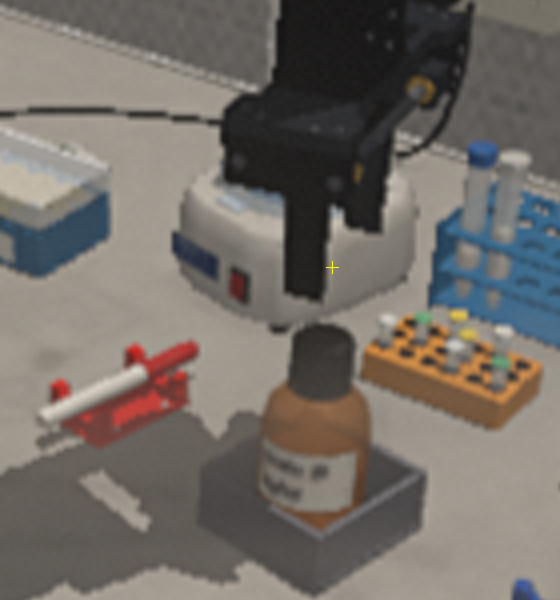

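Call:
drive_tool:
  deltas:
    - {"tx":0,"ty":-29.4,"tz":-0.7,"ax":0,"ay":0,"az":0,"claw":-1}
    - {"tx":0,"ty":-29.4,"tz":-0.7,"ax":0,"ay":0,"az":0,"claw":-1}
    - {"tx":0,"ty":-29.4,"tz":-0.7,"ax":0,"ay":0,"az":0,"claw":-1}
    - {"tx":0,"ty":-29.4,"tz":-0.7,"ax":0,"ay":0,"az":0,"claw":-1}
    - {"tx":0,"ty":-29.4,"tz":-0.7,"ax":-0.1,"ay":0,"az":0,"claw":-1}

```text
time_s: 15.28
ee_pos: [490.5, -123.3, 176.9]
tool_rot: [-2.363, 1.57, 2.637]
ft_force: [0.4, -1.1, 0.5]
opening: 95.2
```

Call:
drive_tool:
  deltas:
    - {"tx":0,"ty":0,"tz":0,"ax":-0.12,"ay":0,"az":0,"claw":-1}
    - {"tx":5,"ty":0,"tz":0,"ax":-0.12,"ay":0,"az":0,"claw":-1}
    - {"tx":5,"ty":0,"tz":0,"ax":-0.12,"ay":0,"az":0,"claw":-1}
    - {"tx":5,"ty":0,"tz":0,"ax":-0.12,"ay":0,"az":0,"claw":-1}
    - {"tx":5,"ty":0,"tz":0,"ax":-0.12,"ay":0,"az":0,"claw":-1}

```text
time_s: 15.7
ee_pos: [491.9, -123.4, 156.9]
tool_rot: [-3.071, 1.57, 2.536]
ft_force: [-0.1, 0.4, -1.1]
opening: 95.1
```

Call:
drive_tool:
  deltas:
    - {"tx":5,"ty":0,"tz":0,"ax":-0.12,"ay":0,"az":0,"claw":-1}
    - {"tx":10,"ty":0,"tz":0,"ax":-0.12,"ay":0,"az":0,"claw":-1}
    - {"tx":15,"ty":0,"tz":0,"ax":-0.12,"ay":0,"az":0,"claw":-1}
    - {"tx":20,"ty":0,"tz":0,"ax":-0.06,"ay":0,"az":0,"claw":-1}
    - {"tx":10,"ty":0,"tz":0,"ax":0,"ay":0,"az":0,"claw":-1}

```text
time_s: 16.12
ee_pos: [491.3, -123.2, 95.6]
tool_rot: [2.979, 1.569, 2.72]
ft_force: [-1.0, -0.2, -0.4]
opening: 95.2
```

```bash
python3 pl.py 494.4 -124 4 75; python3 look.py k scene 260 150 420 290 5 top 260 170 380 290 5
```

```text
t16.12 [ 491.3 -123.2   95.6] open95.2 q [-0.376  0.492  1.968  0.     0.684 -1.688] F [-1.  -0.2 -0.4] tilt 0.13
jaw 75.2->75.0: ax 0.003  tx 91.5 ty -0.0 tz 3.4 (unrot ty -0.0 tz 3.4) q6~ -1.69 or -1.69
jaw 75.2->255.0: ax -3.139  tx 91.5 ty 0.0 tz -3.4 (unrot ty -0.0 tz 3.4) q6~ -4.83 or 1.45
jaw 75.2->-105.0: ax 3.144  tx 91.5 ty 0.0 tz -3.4 (unrot ty -0.0 tz 3.4) q6~ 1.46 or -4.83
scene tcp px [331.8 221.5]
top tcp px [326.5 255.4]
```

View pics/k_scene.png

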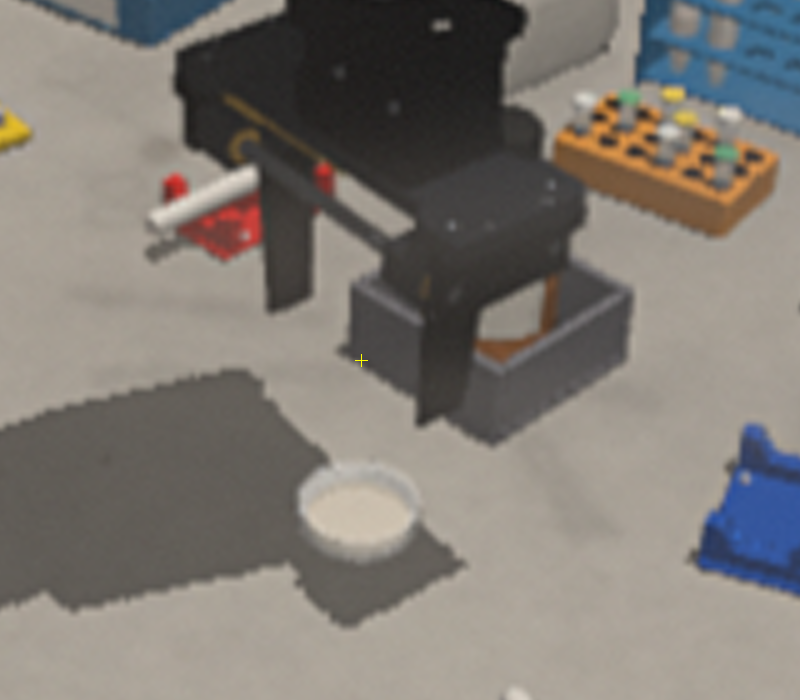

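View pics/k_top.png

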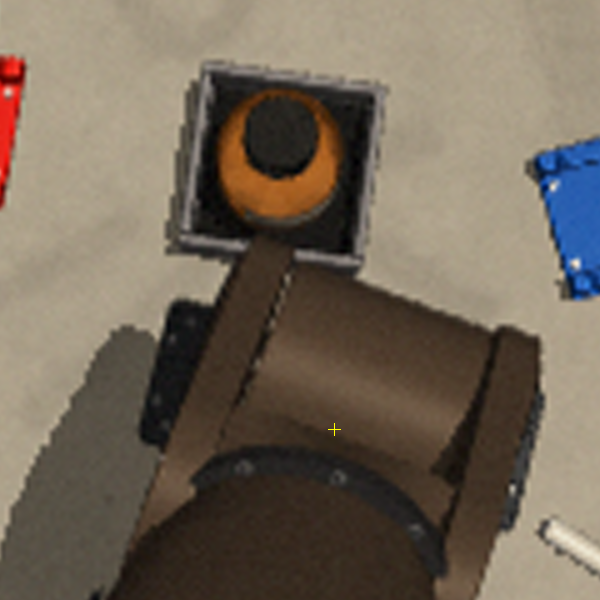

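Call:
drive_tool:
  deltas:
    - {"tx":30,"ty":0,"tz":2,"ax":0,"ay":0,"az":0,"claw":-1}
    - {"tx":30,"ty":0,"tz":0,"ax":0,"ay":0,"az":0,"claw":-1}
    - {"tx":20,"ty":0,"tz":0,"ax":0,"ay":0,"az":0,"claw":-1}
    - {"tx":8,"ty":0,"tz":0,"ax":0,"ay":0,"az":0,"claw":-1}
    - {"tx":0,"ty":0,"tz":0,"ax":0,"ay":0,"az":0,"claw":-0.3}
  grip_force: 6

```text
time_s: 16.63
ee_pos: [493.7, -123.9, 8.8]
tool_rot: [2.98, 1.569, 2.716]
ft_force: [0.3, 0.5, -0.2]
opening: 92.5
```

```bash
python3 pl.py 494.4 -124 4 75; python3 look.py l scene 280 200 380 290 7
```

```text
t16.63 [ 493.7 -123.9    8.8] open92.5 q [-0.376  0.647  2.014  0.     0.483 -1.683] F [ 0.3  0.5 -0.2] tilt 0.13
jaw 74.9->75.0: ax -0.002  tx 4.8 ty 0.0 tz 0.7 (unrot ty 0.0 tz 0.7) q6~ -1.68 or -1.68
jaw 74.9->255.0: ax -3.143  tx 4.8 ty -0.0 tz -0.7 (unrot ty 0.0 tz 0.7) q6~ -4.83 or 1.46
jaw 74.9->-105.0: ax 3.140  tx 4.8 ty -0.0 tz -0.7 (unrot ty 0.0 tz 0.7) q6~ 1.46 or -4.82
scene tcp px [331.8 250.6]
```

View pics/l_scene.png

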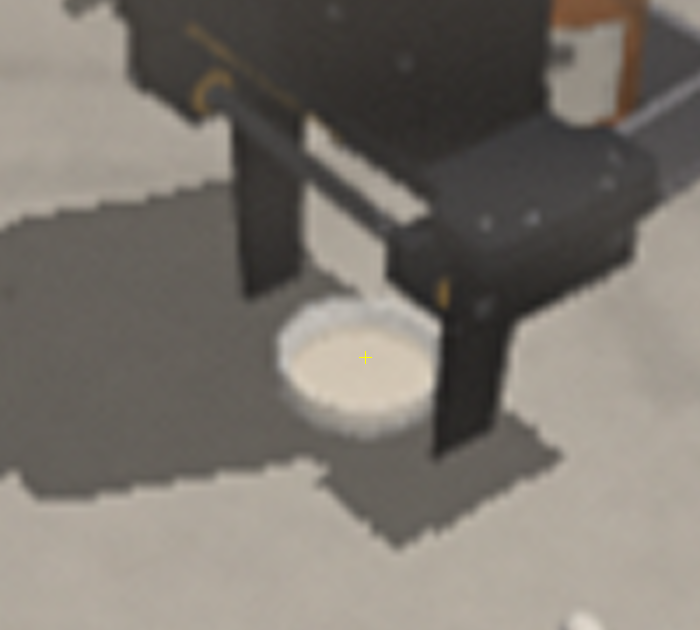

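Call:
drive_tool:
  deltas:
    - {"tx":5,"ty":0,"tz":0,"ax":0,"ay":0,"az":0,"claw":0}
    - {"tx":0,"ty":0,"tz":0,"ax":0,"ay":0,"az":0,"claw":0}
    - {"tx":0,"ty":0,"tz":0,"ax":0,"ay":0,"az":0,"claw":0}
    - {"tx":0,"ty":0,"tz":0,"ax":0,"ay":0,"az":0,"claw":1}
    - {"tx":0,"ty":0,"tz":0,"ax":0,"ay":0,"az":0,"claw":1}
  grip_force: 6

```text
time_s: 17.1
ee_pos: [494.4, -124.1, 5.2]
tool_rot: [-0.029, 1.57, -0.29]
ft_force: [0.7, -0.1, 0.5]
opening: 56.0
```

Call:
drive_tool:
  deltas:
    - {"tx":0,"ty":0,"tz":0,"ax":0,"ay":0,"az":0,"claw":1}
    - {"tx":0,"ty":0,"tz":0,"ax":0,"ay":0,"az":0,"claw":1}
    - {"tx":0,"ty":0,"tz":0,"ax":0,"ay":0,"az":0,"claw":1}
  grip_force: 10

```text
time_s: 17.35
ee_pos: [494.4, -124.1, 5.1]
tool_rot: [-0.004, 1.57, -0.266]
ft_force: [0.4, 0.4, 5.9]
opening: 54.7
```

Call:
drive_tool:
  deltas:
    - {"tx":-10,"ty":0,"tz":0,"ax":0,"ay":0,"az":0,"claw":1}
    - {"tx":-25,"ty":0,"tz":0,"ax":0,"ay":0,"az":0,"claw":1}
    - {"tx":-35,"ty":0,"tz":0,"ax":0,"ay":0,"az":0,"claw":1}
    - {"tx":-35,"ty":0,"tz":0,"ax":0,"ay":0,"az":0,"claw":1}
    - {"tx":-15,"ty":0,"tz":0,"ax":0,"ay":0,"az":0,"claw":1}

```text
time_s: 17.77
ee_pos: [494.9, -124.3, 128.9]
tool_rot: [-0.096, 1.567, -0.358]
ft_force: [-0.1, -0.4, 0.1]
opening: 55.2
```

```bash
python3 pl.py 615.4 268.3 100 74.6; python3 look.py n scene 260 150 420 290 5
```

```text
t17.77 [ 494.9 -124.3  128.9] open55.2 q [-0.376  0.442  1.934  0.     0.761 -1.685] F [-0.1 -0.4  0.1] tilt 0.24
jaw 75.0->74.6: ax 0.007  tx 28.8 ty 410.5 tz 11.8 (unrot ty 410.4 tz 14.7) q6~ -1.02 or -2.35
jaw 75.0->254.6: ax -3.135  tx 28.8 ty -410.5 tz -11.8 (unrot ty 410.4 tz 14.7) q6~ -4.16 or 0.79
jaw 75.0->-105.4: ax 3.149  tx 28.8 ty -410.5 tz -11.8 (unrot ty 410.4 tz 14.7) q6~ 2.12 or -5.49
scene tcp px [334.2 207.3]
```

View pics/n_scene.png

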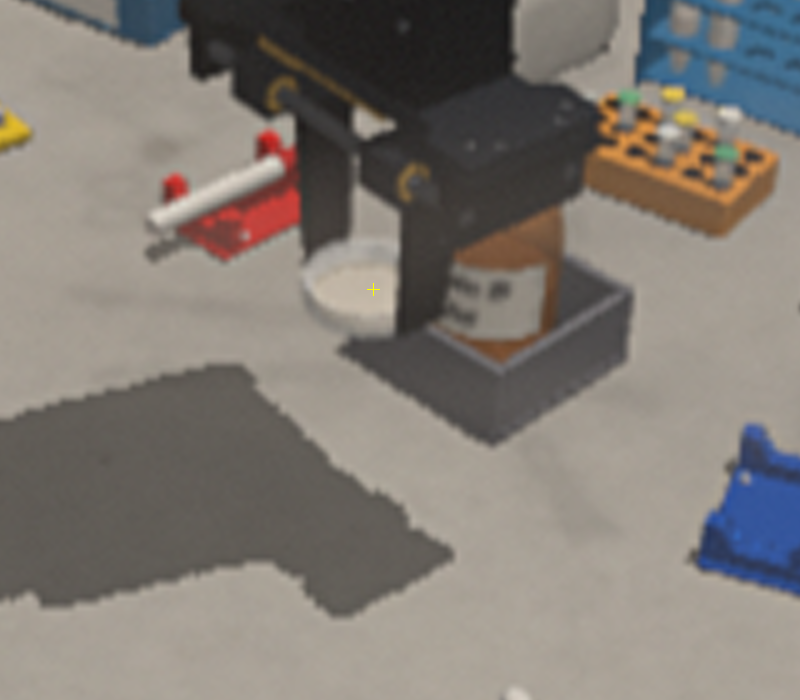

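Call:
drive_tool:
  deltas:
    - {"tx":0,"ty":15,"tz":1,"ax":0,"ay":0,"az":0,"claw":1}
    - {"tx":0,"ty":30,"tz":1,"ax":0,"ay":0,"az":0,"claw":1}
    - {"tx":0,"ty":30,"tz":1,"ax":0,"ay":0,"az":0,"claw":1}
    - {"tx":0,"ty":30,"tz":1,"ax":0,"ay":0,"az":0,"claw":1}
    - {"tx":0,"ty":30,"tz":1,"ax":0,"ay":0,"az":0,"claw":1}

```text
time_s: 18.23
ee_pos: [533.8, 6.4, 124.6]
tool_rot: [3.136, 1.57, 2.873]
ft_force: [1.1, 0.9, -1.0]
opening: 54.8
```

Call:
drive_tool:
  deltas:
    - {"tx":0,"ty":30,"tz":1,"ax":0,"ay":0,"az":0,"claw":1}
    - {"tx":0,"ty":30,"tz":1,"ax":0,"ay":0,"az":0,"claw":1}
    - {"tx":0,"ty":30,"tz":1,"ax":0,"ay":0,"az":0,"claw":1}
    - {"tx":0,"ty":30,"tz":1,"ax":0,"ay":0,"az":0,"claw":1}
    - {"tx":0,"ty":30,"tz":1,"ax":0,"ay":0,"az":0,"claw":1}

```text
time_s: 18.65
ee_pos: [577.4, 150.2, 124.5]
tool_rot: [-2.846, 1.57, -3.108]
ft_force: [0.6, 0.2, -1.1]
opening: 54.9
```

Call:
drive_tool:
  deltas:
    - {"tx":0,"ty":30,"tz":1,"ax":0,"ay":0,"az":0,"claw":1}
    - {"tx":0,"ty":30,"tz":1,"ax":0,"ay":0,"az":0,"claw":1}
    - {"tx":0,"ty":30,"tz":1,"ax":0,"ay":0,"az":0,"claw":1}
    - {"tx":10,"ty":25,"tz":1,"ax":0,"ay":0,"az":0,"claw":1}
    - {"tx":10,"ty":10,"tz":1,"ax":0,"ay":0,"az":0,"claw":1}

```text
time_s: 19.07
ee_pos: [615.0, 271.1, 104.4]
tool_rot: [0.881, 1.569, 0.622]
ft_force: [0.3, 0.0, -0.4]
opening: 54.6
```

```bash
python3 pl.py 615.4 268.3 15.5 74.6; python3 look.py o scene 160 100 330 240 4 top 130 150 280 290 4
```

```text
t19.07 [615.  271.1 104.4] open54.6 q [ 0.317  0.671  1.54   0.     0.929 -0.994] F [ 0.3  0.  -0.4] tilt 0.08
jaw 75.1->74.6: ax 0.009  tx 88.9 ty -2.7 tz 1.0 (unrot ty -2.7 tz 1.0) q6~ -0.99 or -1.00
jaw 75.1->254.6: ax -3.133  tx 88.9 ty 2.7 tz -1.0 (unrot ty -2.7 tz 1.0) q6~ -4.13 or 2.14
jaw 75.1->-105.4: ax 3.151  tx 88.9 ty 2.7 tz -1.0 (unrot ty -2.7 tz 1.0) q6~ 2.15 or -4.14
scene tcp px [240.9 143.4]
top tcp px [171.7 210.5]
```

View pics/o_scene.png

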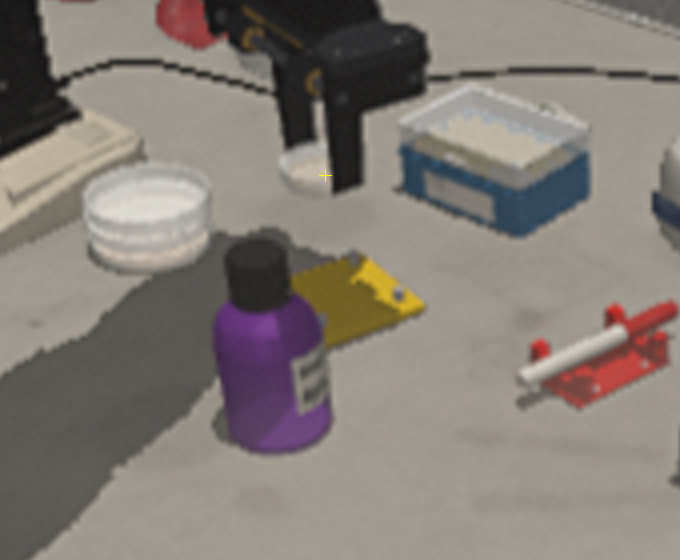

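View pics/o_top.png

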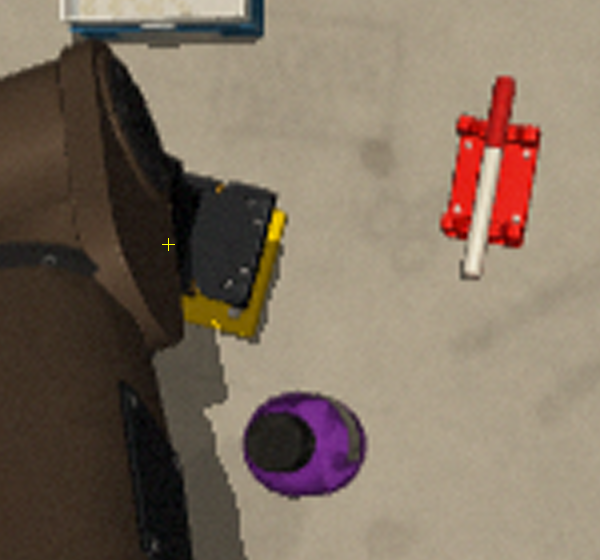

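Call:
drive_tool:
  deltas:
    - {"tx":25,"ty":-2.7,"tz":1,"ax":0.009,"ay":0,"az":0,"claw":1}
    - {"tx":25,"ty":0,"tz":0,"ax":0,"ay":0,"az":0,"claw":1}
    - {"tx":15,"ty":0,"tz":0,"ax":0,"ay":0,"az":0,"claw":1}
    - {"tx":10,"ty":0,"tz":0,"ax":0,"ay":0,"az":0,"claw":1}
    - {"tx":5,"ty":0,"tz":0,"ax":0,"ay":0,"az":0,"claw":1}

```text
time_s: 19.58
ee_pos: [614.4, 263.9, 23.6]
tool_rot: [-2.551, 1.569, -2.822]
ft_force: [0.3, 0.6, -0.7]
opening: 55.4
```

Call:
drive_tool:
  deltas:
    - {"tx":0,"ty":0,"tz":0,"ax":0,"ay":0,"az":0,"claw":1}
    - {"tx":0,"ty":0,"tz":0,"ax":0,"ay":0,"az":0,"claw":1}

```text
time_s: 19.75
ee_pos: [615.3, 264.9, 25.4]
tool_rot: [0.623, 1.57, 0.352]
ft_force: [0.2, 1.0, 0.2]
opening: 55.2
```

```bash
python3 pl.py 615.4 268.3 15.5 74.6; python3 look.py p scene 200 120 280 220 6 
```

```text
t19.75 [615.3 264.9  25.4] open55.2 q [ 0.308  0.767  1.592  0.     0.782 -0.992] F [0.2 1.  0.2] tilt 0.04
jaw 74.5->74.6: ax -0.002  tx 9.9 ty 3.3 tz -0.9 (unrot ty 3.3 tz -0.9) q6~ -0.99 or -0.99
jaw 74.5->254.6: ax -3.144  tx 9.9 ty -3.3 tz 0.9 (unrot ty 3.3 tz -0.9) q6~ -4.13 or 2.15
jaw 74.5->-105.4: ax 3.139  tx 9.9 ty -3.3 tz 0.9 (unrot ty 3.3 tz -0.9) q6~ 2.15 or -4.14
scene tcp px [245.2 168.2]
```

View pics/p_scene.png

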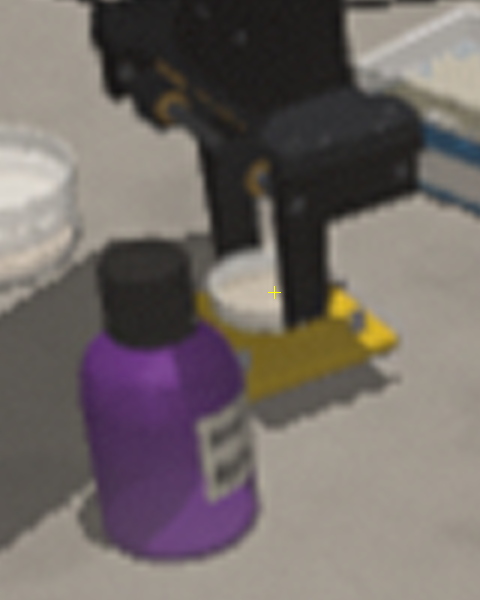

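Call:
drive_tool:
  deltas:
    - {"tx":0,"ty":3,"tz":-1,"ax":0,"ay":0,"az":0,"claw":1}
    - {"tx":4,"ty":0,"tz":0,"ax":0,"ay":0,"az":0,"claw":1}
    - {"tx":4,"ty":0,"tz":0,"ax":0,"ay":0,"az":0,"claw":1}
    - {"tx":1.5,"ty":0,"tz":0,"ax":0,"ay":0,"az":0,"claw":1}
    - {"tx":0,"ty":0,"tz":0,"ax":0,"ay":0,"az":0,"claw":1}

```text
time_s: 20.22
ee_pos: [614.7, 268.5, 15.0]
tool_rot: [2.934, 1.571, 2.664]
ft_force: [-0.1, 0.2, -0.4]
opening: 54.9
```

Call:
drive_tool:
  deltas:
    - {"tx":0,"ty":0,"tz":0,"ax":0,"ay":0,"az":0,"claw":1}
    - {"tx":0,"ty":0,"tz":0,"ax":0,"ay":0,"az":0,"claw":1}

```text
time_s: 20.38
ee_pos: [614.7, 268.4, 15.0]
tool_rot: [-2.747, 1.571, -3.017]
ft_force: [0.1, -0.1, 0.6]
opening: 54.6
```

Just touching; I'll release and lift.

Call:
drive_tool:
  deltas:
    - {"tx":0,"ty":0,"tz":0,"ax":0,"ay":0,"az":0,"claw":-0.3}
    - {"tx":0,"ty":0,"tz":0,"ax":0,"ay":0,"az":0,"claw":-0.5}
    - {"tx":0,"ty":0,"tz":0,"ax":0,"ay":0,"az":0,"claw":-0.6}
    - {"tx":0,"ty":0,"tz":0,"ax":0,"ay":0,"az":0,"claw":-0.6}
    - {"tx":-10,"ty":0,"tz":0,"ax":0,"ay":0,"az":0,"claw":-0.6}

```text
time_s: 20.8
ee_pos: [614.0, 268.1, 23.8]
tool_rot: [-2.581, 1.568, -2.852]
ft_force: [1.1, 0.8, -0.6]
opening: 75.0
```

Call:
drive_tool:
  deltas:
    - {"tx":-35,"ty":0,"tz":0,"ax":0,"ay":0,"az":0,"claw":-1}
    - {"tx":-35,"ty":0,"tz":0,"ax":0,"ay":0,"az":0,"claw":-1}
    - {"tx":-35,"ty":0,"tz":0,"ax":0,"ay":0,"az":0,"claw":-1}
    - {"tx":-35,"ty":0,"tz":0,"ax":0,"ay":0,"az":0,"claw":-1}

```text
time_s: 21.13
ee_pos: [614.6, 268.4, 167.6]
tool_rot: [0.796, 1.57, 0.525]
ft_force: [0.7, -0.1, -0.4]
opening: 93.8
```

```bash
python3 pl.py 399.5 -299.5 110 -33.9; python3 look.py q scene 200 120 280 220 6 
```

```text
t21.13 [614.6 268.4 167.6] open93.8 q [ 0.313  0.601  1.489  0.     1.052 -0.987] F [ 0.7 -0.1 -0.4] tilt 0.02
jaw 74.5->-33.9: ax 1.892  tx 57.5 ty 138.2 tz 591.3 (unrot ty -604.7 tz -55.4) q6~ -0.15 or -1.82
jaw 74.5->146.1: ax -1.250  tx 57.5 ty -138.2 tz -591.3 (unrot ty -604.7 tz -55.4) q6~ -3.29 or 1.32
scene tcp px [239.4 117.9]
```

View pics/q_scene.png

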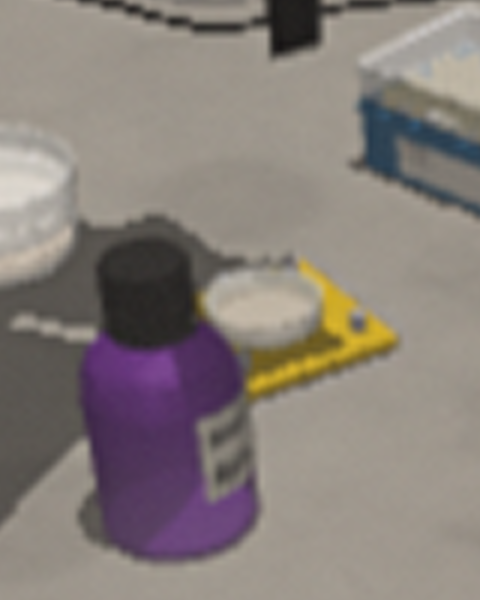

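Call:
drive_tool:
  deltas:
    - {"tx":0,"ty":-38,"tz":-3.5,"ax":0,"ay":0,"az":0,"claw":-1}
    - {"tx":0,"ty":-38,"tz":-3.5,"ax":0,"ay":0,"az":0,"claw":-1}
    - {"tx":0,"ty":-38,"tz":-3.5,"ax":0,"ay":0,"az":0,"claw":-1}
    - {"tx":0,"ty":-38,"tz":-3.5,"ax":0,"ay":0,"az":0,"claw":-1}
    - {"tx":0,"ty":-38,"tz":-3.5,"ax":0,"ay":0,"az":0,"claw":-1}
  grip_force: 20

```text
time_s: 21.6
ee_pos: [546.2, 88.7, 165.8]
tool_rot: [0.346, 1.57, 0.076]
ft_force: [0.2, -0.7, -0.0]
opening: 95.0
```

Call:
drive_tool:
  deltas:
    - {"tx":0,"ty":-38,"tz":-3.5,"ax":0,"ay":0,"az":0,"claw":-1}
    - {"tx":0,"ty":-38,"tz":-3.5,"ax":0,"ay":0,"az":0,"claw":-1}
    - {"tx":0,"ty":-38,"tz":-3.5,"ax":0,"ay":0,"az":0,"claw":-1}
    - {"tx":0,"ty":-38,"tz":-3.5,"ax":0,"ay":0,"az":0,"claw":-1}
    - {"tx":0,"ty":-38,"tz":-3.5,"ax":0,"ay":0,"az":0,"claw":-1}

```text
time_s: 22.02
ee_pos: [478.6, -89.8, 165.8]
tool_rot: [0.012, 1.57, -0.258]
ft_force: [1.0, -0.4, -0.1]
opening: 95.1
```

Call:
drive_tool:
  deltas:
    - {"tx":0,"ty":-38,"tz":-3.5,"ax":0,"ay":0,"az":0,"claw":-1}
    - {"tx":0,"ty":-38,"tz":-3.5,"ax":0,"ay":0,"az":0,"claw":-1}
    - {"tx":0,"ty":-38,"tz":-3.5,"ax":0,"ay":0,"az":0,"claw":-1}
    - {"tx":0,"ty":-38,"tz":-3.5,"ax":0,"ay":0,"az":0,"claw":-1}
    - {"tx":0,"ty":-38,"tz":-3.5,"ax":0,"ay":0,"az":0,"claw":-1}

```text
time_s: 22.43
ee_pos: [410.8, -268.4, 165.8]
tool_rot: [-0.337, 1.57, -0.607]
ft_force: [2.0, -0.1, -0.2]
opening: 95.0
```

Call:
drive_tool:
  deltas:
    - {"tx":5,"ty":-35,"tz":-3,"ax":0.1,"ay":0,"az":0,"claw":-1}
    - {"tx":5,"ty":0,"tz":0,"ax":0.12,"ay":0,"az":0,"claw":-1}
    - {"tx":5,"ty":0,"tz":0,"ax":0.12,"ay":0,"az":0,"claw":-1}
    - {"tx":5,"ty":0,"tz":0,"ax":0.12,"ay":0,"az":0,"claw":-1}
    - {"tx":5,"ty":0,"tz":0,"ax":0.12,"ay":0,"az":0,"claw":-1}

```text
time_s: 22.85
ee_pos: [399.3, -300.0, 140.4]
tool_rot: [0.218, 1.57, -0.639]
ft_force: [-0.3, -0.2, 0.3]
opening: 95.2
```

Call:
drive_tool:
  deltas:
    - {"tx":5,"ty":0,"tz":0,"ax":0.12,"ay":0,"az":0,"claw":-1}
    - {"tx":5,"ty":0,"tz":0,"ax":0.12,"ay":0,"az":0,"claw":-1}
    - {"tx":5,"ty":0,"tz":0,"ax":0.12,"ay":0,"az":0,"claw":-1}
    - {"tx":5,"ty":0,"tz":0,"ax":0.12,"ay":0,"az":0,"claw":-1}
    - {"tx":5,"ty":0,"tz":0,"ax":0.12,"ay":0,"az":0,"claw":-1}

```text
time_s: 23.27
ee_pos: [399.6, -299.7, 115.4]
tool_rot: [0.798, 1.57, -0.659]
ft_force: [-0.8, -0.1, 0.5]
opening: 95.2
```

Call:
drive_tool:
  deltas:
    - {"tx":5,"ty":0,"tz":0,"ax":0.12,"ay":0,"az":0,"claw":-1}
    - {"tx":5,"ty":0,"tz":0,"ax":0.12,"ay":0,"az":0,"claw":-1}
    - {"tx":5,"ty":0,"tz":0,"ax":0.12,"ay":0,"az":0,"claw":-1}
    - {"tx":5,"ty":0,"tz":0,"ax":0.12,"ay":0,"az":0,"claw":-1}
    - {"tx":5,"ty":0,"tz":0,"ax":0.12,"ay":0,"az":0,"claw":-1}

```text
time_s: 23.68
ee_pos: [399.6, -299.8, 90.4]
tool_rot: [1.379, 1.57, -0.677]
ft_force: [0.4, 0.4, 0.9]
opening: 95.0
```

```bash
python3 pl.py 399.5 -299.5 3.5 -33.9; python3 look.py r scene 300 190 450 350 4 top 120 150 300 290 4
```

```text
t23.68 [ 399.6 -299.8   90.4] open95.0 q [-0.776  0.493  1.99   0.     0.658 -0.29 ] F [0.4 0.4 0.9] tilt 0.05
jaw -27.8->-33.9: ax 0.106  tx 86.9 ty -0.3 tz -0.2 (unrot ty -0.3 tz -0.2) q6~ -0.18 or -0.40
jaw -27.8->146.1: ax -3.036  tx 86.9 ty 0.3 tz 0.2 (unrot ty -0.3 tz -0.2) q6~ -3.33 or 2.75
scene tcp px [380.2 283.1]
top tcp px [396.1 289.8]
```

View pics/r_scene.png

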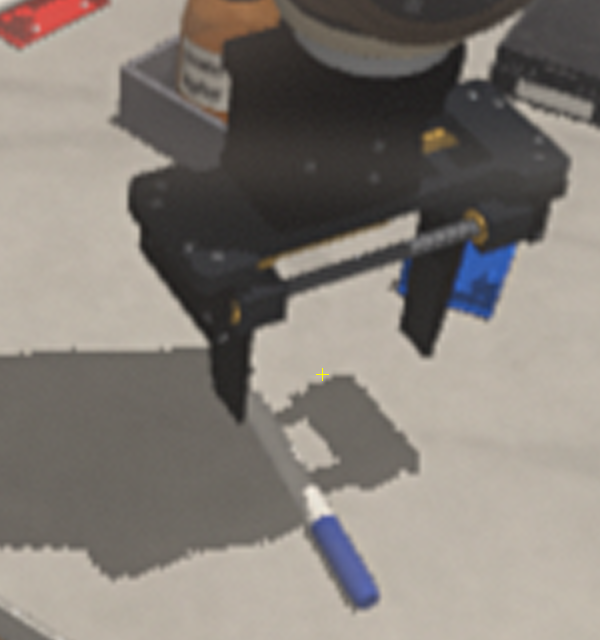

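View pics/r_top.png

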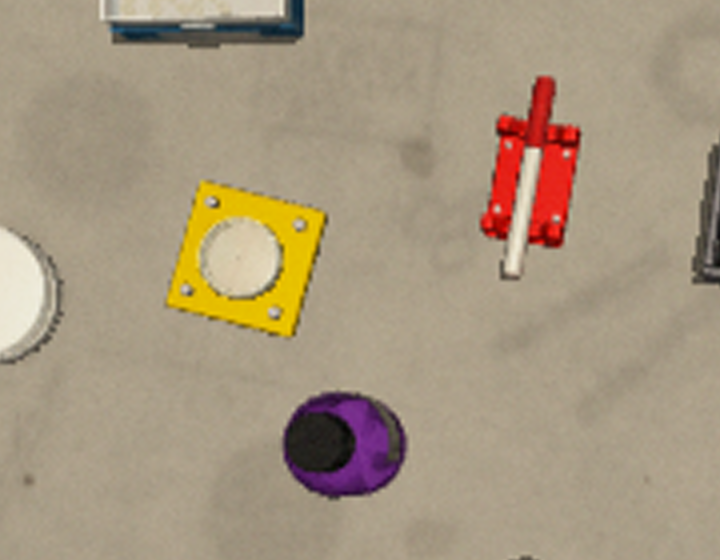

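Call:
drive_tool:
  deltas:
    - {"tx":25,"ty":0,"tz":0,"ax":0.106,"ay":0,"az":0,"claw":-1}
    - {"tx":25,"ty":0,"tz":0,"ax":0,"ay":0,"az":0,"claw":-1}
    - {"tx":22,"ty":0,"tz":0,"ax":0,"ay":0,"az":0,"claw":-1}
    - {"tx":12,"ty":0,"tz":0,"ax":0,"ay":0,"az":0,"claw":-1}
    - {"tx":2,"ty":0,"tz":0,"ax":0,"ay":0,"az":0,"claw":1}

```text
time_s: 24.2
ee_pos: [399.0, -299.2, 2.7]
tool_rot: [-1.795, 1.568, 2.335]
ft_force: [0.0, 0.2, 0.7]
opening: 92.4
```

Call:
drive_tool:
  deltas:
    - {"tx":0,"ty":0,"tz":0,"ax":0,"ay":0,"az":0,"claw":1}
    - {"tx":0,"ty":0,"tz":0,"ax":0,"ay":0,"az":0,"claw":1}
    - {"tx":0,"ty":0,"tz":0,"ax":0,"ay":0,"az":0,"claw":1}
    - {"tx":0,"ty":0,"tz":0,"ax":0,"ay":0,"az":0,"claw":1}
    - {"tx":0,"ty":0,"tz":0,"ax":0,"ay":0,"az":0,"claw":1}

```text
time_s: 24.62
ee_pos: [399.8, -299.9, 4.8]
tool_rot: [1.463, 1.569, -0.693]
ft_force: [-0.1, -0.8, -0.9]
opening: 60.9
```

Call:
drive_tool:
  deltas:
    - {"tx":0,"ty":0,"tz":0,"ax":0,"ay":0,"az":0,"claw":1}
    - {"tx":0,"ty":0,"tz":0,"ax":0,"ay":0,"az":0,"claw":1}
    - {"tx":0,"ty":0,"tz":0,"ax":0,"ay":0,"az":0,"claw":1}
    - {"tx":0,"ty":0,"tz":0,"ax":0,"ay":0,"az":0,"claw":1}
    - {"tx":0,"ty":0,"tz":0,"ax":0,"ay":0,"az":0,"claw":1}

```text
time_s: 25.03
ee_pos: [399.5, -299.7, 4.1]
tool_rot: [-2.486, 1.571, 1.641]
ft_force: [-0.6, 0.0, 0.3]
opening: 27.6
```

Call:
drive_tool:
  deltas:
    - {"tx":0,"ty":0,"tz":0,"ax":0,"ay":0,"az":0,"claw":1}
    - {"tx":0,"ty":0,"tz":0,"ax":0,"ay":0,"az":0,"claw":1}
    - {"tx":0,"ty":0,"tz":0,"ax":0,"ay":0,"az":0,"claw":1}
    - {"tx":0,"ty":0,"tz":0,"ax":0,"ay":0,"az":0,"claw":1}

```text
time_s: 25.37
ee_pos: [399.5, -299.6, 4.1]
tool_rot: [-2.272, 1.571, 1.854]
ft_force: [-0.3, -0.7, -0.9]
opening: 13.1
```

Call:
drive_tool:
  deltas:
    - {"tx":-15,"ty":0,"tz":0,"ax":0,"ay":0,"az":0,"claw":1}
    - {"tx":-35,"ty":0,"tz":0,"ax":0.12,"ay":0,"az":0,"claw":1}
    - {"tx":-35,"ty":0,"tz":0,"ax":0.12,"ay":0,"az":0,"claw":1}
    - {"tx":-20,"ty":0,"tz":0,"ax":0.12,"ay":0,"az":0,"claw":1}
    - {"tx":0,"ty":0,"tz":0,"ax":0.12,"ay":0,"az":0,"claw":1}

```text
time_s: 25.78
ee_pos: [400.7, -300.7, 113.0]
tool_rot: [1.879, 1.565, -0.763]
ft_force: [0.3, 0.4, 0.3]
opening: 13.2
```

Call:
drive_tool:
  deltas:
    - {"tx":0,"ty":0,"tz":0,"ax":0.12,"ay":0,"az":0,"claw":1}
    - {"tx":0,"ty":0,"tz":0,"ax":0.12,"ay":0,"az":0,"claw":1}
    - {"tx":0,"ty":0,"tz":0,"ax":0,"ay":0,"az":0,"claw":1}

```text
time_s: 26.03
ee_pos: [399.5, -299.6, 109.3]
tool_rot: [2.415, 1.57, -0.467]
ft_force: [0.3, 0.7, -0.0]
opening: 13.1
```

```bash
python3 pl.py 608 -274 70 -75.6; python3 look.py s scene 300 150 470 340 4
```

```text
t26.03 [ 399.5 -299.6  109.3] open13.1 q [-0.776  0.462  1.975  0.     0.705  0.536] F [ 0.3  0.7 -0. ] tilt 0.02
jaw -75.1->-75.6: ax 0.008  tx 39.3 ty 27.0 tz -208.3 (unrot ty 28.6 tz -208.1) q6~ 0.76 or 0.31
jaw -75.1->104.4: ax -3.134  tx 39.3 ty -27.0 tz 208.3 (unrot ty 28.6 tz -208.1) q6~ -2.38 or 3.45
jaw -75.1->-255.6: ax 3.149  tx 39.3 ty -27.0 tz 208.3 (unrot ty 28.6 tz -208.1) q6~ 3.91 or -2.83
scene tcp px [381.3 275.5]
```

View pics/s_scene.png

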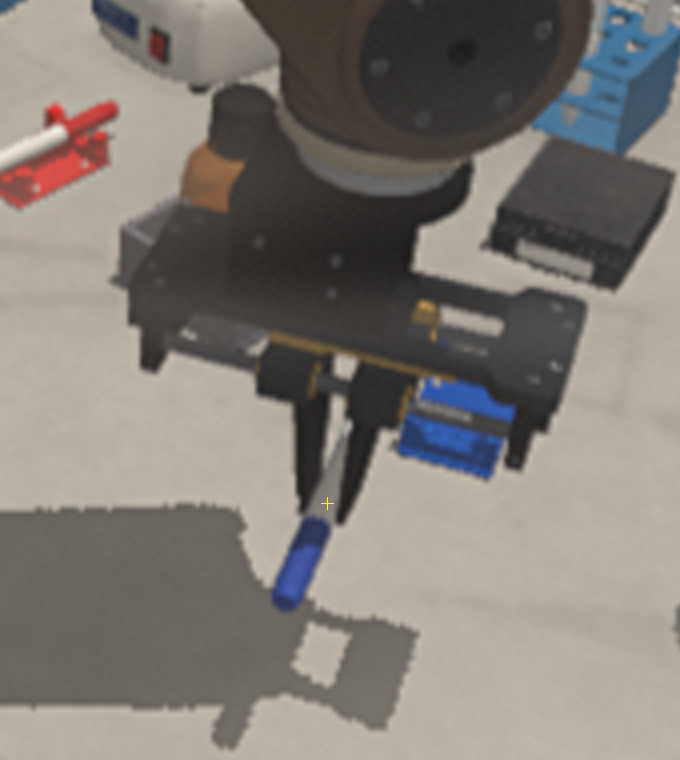

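Call:
drive_tool:
  deltas:
    - {"tx":0,"ty":5,"tz":-36,"ax":0,"ay":0,"az":0,"claw":1}
    - {"tx":0,"ty":5,"tz":-36,"ax":0,"ay":0,"az":0,"claw":1}
    - {"tx":0,"ty":5,"tz":-36,"ax":0,"ay":0,"az":0,"claw":1}
    - {"tx":0,"ty":5,"tz":-36,"ax":0,"ay":0,"az":0,"claw":1}
    - {"tx":5,"ty":5,"tz":-36,"ax":0,"ay":0,"az":0,"claw":1}

```text
time_s: 26.5
ee_pos: [581.7, -276.3, 104.6]
tool_rot: [2.422, 1.57, -0.45]
ft_force: [0.2, -0.9, -0.4]
opening: 13.1
```

Call:
drive_tool:
  deltas:
    - {"tx":10,"ty":3.6,"tz":-28,"ax":0.008,"ay":0,"az":0,"claw":1}
    - {"tx":15,"ty":0,"tz":0,"ax":0,"ay":0,"az":0,"claw":1}
    - {"tx":10,"ty":0,"tz":0,"ax":0,"ay":0,"az":0,"claw":1}
    - {"tx":0,"ty":0,"tz":0,"ax":0,"ay":0,"az":0,"claw":1}

```text
time_s: 26.83
ee_pos: [606.3, -272.0, 66.4]
tool_rot: [-0.784, 1.566, 2.618]
ft_force: [-0.4, -0.2, -0.3]
opening: 12.9
```

```bash
python3 pl.py 608 -274 18 -75.6; python3 look.py t scene 350 170 470 290 6
```

```text
t26.83 [ 606.3 -272.    66.4] open12.9 q [-0.521  0.71   1.582  0.     0.855  0.79 ] F [-0.4 -0.2 -0.3] tilt 0.27
jaw -75.1->-75.6: ax 0.009  tx 48.4 ty 2.5 tz -1.3 (unrot ty 2.5 tz -1.2) q6~ 0.80 or 0.78
jaw -75.1->104.4: ax -3.133  tx 48.4 ty -2.5 tz 1.3 (unrot ty 2.5 tz -1.2) q6~ -2.34 or 3.92
jaw -75.1->-255.6: ax 3.150  tx 48.4 ty -2.5 tz 1.3 (unrot ty 2.5 tz -1.2) q6~ 3.94 or -2.36
scene tcp px [417.2 231.6]
```

View pics/t_scene.png

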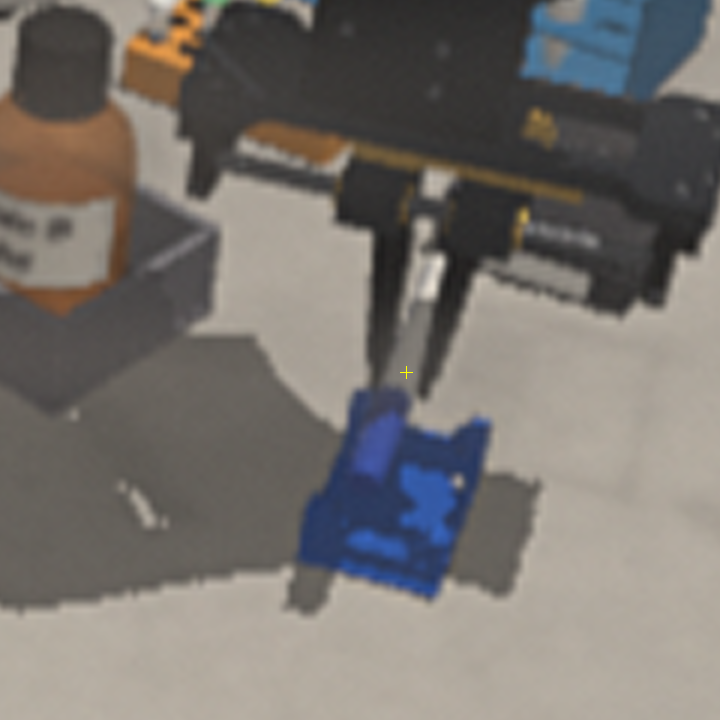

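Call:
drive_tool:
  deltas:
    - {"tx":10,"ty":2.5,"tz":-1,"ax":0.009,"ay":0,"az":0,"claw":1}
    - {"tx":15,"ty":0,"tz":0,"ax":0,"ay":0,"az":0,"claw":1}
    - {"tx":12,"ty":0,"tz":0,"ax":0,"ay":0,"az":0,"claw":1}
    - {"tx":6,"ty":0,"tz":0,"ax":0,"ay":0,"az":0,"claw":1}
    - {"tx":0,"ty":0,"tz":0,"ax":0,"ay":0,"az":0,"claw":1}

```text
time_s: 27.3
ee_pos: [608.5, -275.0, 24.7]
tool_rot: [-0.801, 1.569, 2.588]
ft_force: [-0.6, -0.2, -0.0]
opening: 12.6
```

Call:
drive_tool:
  deltas:
    - {"tx":0,"ty":0,"tz":0,"ax":0,"ay":0,"az":0,"claw":1}
    - {"tx":0,"ty":0,"tz":0,"ax":0,"ay":0,"az":0,"claw":1}

```text
time_s: 27.47
ee_pos: [609.6, -275.2, 26.8]
tool_rot: [2.488, 1.57, -0.406]
ft_force: [0.4, 0.2, 0.6]
opening: 12.7
```

```bash
python3 pl.py 608 -274 18 -75.6; python3 look.py u scene 370 200 450 290 8
```

```text
t27.47 [ 609.6 -275.2   26.8] open12.7 q [-0.523  0.764  1.595  0.     0.782  0.8  ] F [0.4 0.2 0.6] tilt 0.05
jaw -75.8->-75.6: ax -0.003  tx 8.8 ty -1.6 tz 1.3 (unrot ty -1.6 tz 1.3) q6~ 0.80 or 0.80
jaw -75.8->104.4: ax -3.145  tx 8.8 ty 1.6 tz -1.3 (unrot ty -1.6 tz 1.3) q6~ -2.34 or 3.94
jaw -75.8->-255.6: ax 3.138  tx 8.8 ty 1.6 tz -1.3 (unrot ty -1.6 tz 1.3) q6~ 3.94 or -2.34
scene tcp px [416.1 245.5]
```

View pics/u_scene.png

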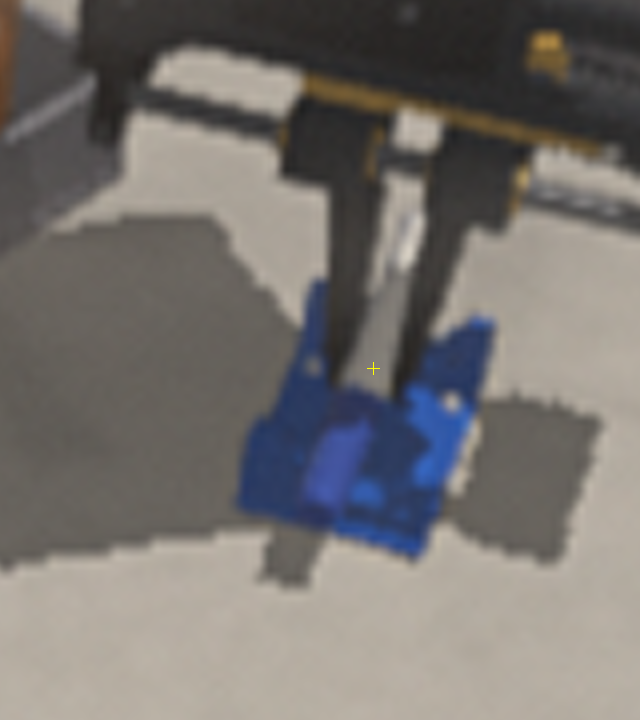

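Call:
drive_tool:
  deltas:
    - {"tx":3,"ty":-1.3,"tz":1,"ax":0,"ay":0,"az":0,"claw":1}
    - {"tx":3,"ty":0,"tz":0,"ax":0,"ay":0,"az":0,"claw":1}
    - {"tx":2,"ty":0,"tz":0,"ax":0,"ay":0,"az":0,"claw":1}
    - {"tx":0,"ty":0,"tz":0,"ax":0,"ay":0,"az":0,"claw":1}

```text
time_s: 27.85
ee_pos: [608.0, -273.9, 18.1]
tool_rot: [-1.503, 1.571, 1.886]
ft_force: [-0.4, 0.5, -0.5]
opening: 12.8
```

Call:
drive_tool:
  deltas:
    - {"tx":0,"ty":0,"tz":0,"ax":0,"ay":0,"az":0,"claw":0.5}
    - {"tx":0,"ty":0,"tz":0,"ax":0,"ay":0,"az":0,"claw":0}
    - {"tx":0,"ty":0,"tz":0,"ax":0,"ay":0,"az":0,"claw":0}
    - {"tx":0,"ty":0,"tz":0,"ax":0,"ay":0,"az":0,"claw":0}
    - {"tx":-3,"ty":0,"tz":0,"ax":0,"ay":0,"az":0,"claw":0}

```text
time_s: 28.27
ee_pos: [607.8, -273.8, 20.7]
tool_rot: [-0.876, 1.57, 2.514]
ft_force: [-0.7, -0.2, -0.9]
opening: 40.9
```

Call:
drive_tool:
  deltas:
    - {"tx":-25,"ty":0,"tz":0,"ax":0,"ay":0,"az":0,"claw":0}
    - {"tx":-38,"ty":0,"tz":0,"ax":0,"ay":0,"az":0,"claw":0}
    - {"tx":-38,"ty":0,"tz":0,"ax":0,"ay":0,"az":0,"claw":0}
    - {"tx":-38,"ty":0,"tz":0,"ax":0,"ay":0,"az":0,"claw":0}
    - {"tx":-38,"ty":0,"tz":0,"ax":0,"ay":0,"az":0,"claw":0}

```text
time_s: 28.68
ee_pos: [607.8, -273.8, 200.2]
tool_rot: [-3.021, 1.571, 0.368]
ft_force: [0.8, -0.4, -1.0]
opening: 47.8
```

```bash
python3 pl.py 400 0 200 -75.6; python3 look.py v scene 330 170 450 290 6
```

```text
t28.68 [ 607.8 -273.8  200.2] open47.8 q [-0.522  0.564  1.465  0.     1.113  0.801] F [ 0.8 -0.4 -1. ] tilt 0.01
jaw -75.8->-75.6: ax -0.004  tx 0.2 ty -316.9 tz 133.1 (unrot ty -316.4 tz 134.3) q6~ 1.22 or 0.38
jaw -75.8->104.4: ax -3.145  tx 0.2 ty 316.9 tz -133.1 (unrot ty -316.4 tz 134.3) q6~ -1.92 or 3.52
jaw -75.8->-255.6: ax 3.138  tx 0.2 ty 316.9 tz -133.1 (unrot ty -316.4 tz 134.3) q6~ 4.36 or -2.76
scene tcp px [429.8 176.5]
```

View pics/v_scene.png

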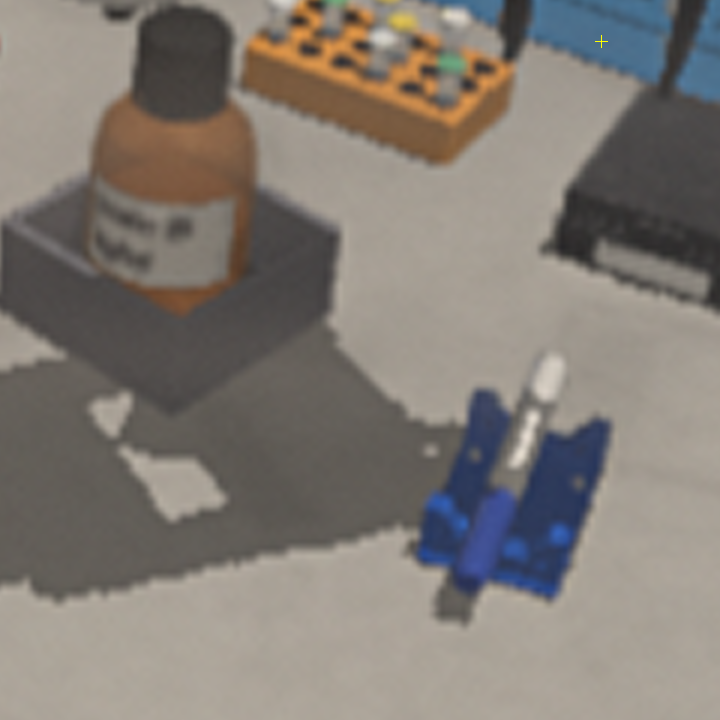

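Call:
drive_tool:
  deltas:
    - {"tx":-8,"ty":-10,"tz":34,"ax":0,"ay":0,"az":0,"claw":0}
    - {"tx":-8,"ty":-20,"tz":32,"ax":0,"ay":0,"az":0,"claw":0}
    - {"tx":0,"ty":-34,"tz":14,"ax":0,"ay":0,"az":0,"claw":0}
    - {"tx":0,"ty":-36,"tz":10,"ax":0,"ay":0,"az":0,"claw":0}
    - {"tx":0,"ty":-36,"tz":6,"ax":0,"ay":0,"az":0,"claw":0}

```text
time_s: 29.15
ee_pos: [479.8, -164.9, 214.3]
tool_rot: [2.635, 1.57, -0.26]
ft_force: [0.9, -0.1, 0.3]
opening: 47.3
```

Call:
drive_tool:
  deltas:
    - {"tx":0,"ty":-36,"tz":6,"ax":0,"ay":0,"az":0,"claw":0}
    - {"tx":0,"ty":-36,"tz":6,"ax":0,"ay":0,"az":0,"claw":0}
    - {"tx":0,"ty":-36,"tz":6,"ax":0,"ay":0,"az":0,"claw":0}
    - {"tx":0,"ty":-36,"tz":0,"ax":0,"ay":0,"az":0,"claw":0}
    - {"tx":0,"ty":-36,"tz":0,"ax":0,"ay":0,"az":0,"claw":0}

```text
time_s: 29.57
ee_pos: [419.0, 5.7, 214.4]
tool_rot: [2.894, 1.57, -0.001]
ft_force: [1.0, -1.0, 0.1]
opening: 47.5
```

Call:
drive_tool:
  deltas:
    - {"tx":0,"ty":0,"tz":0,"ax":0,"ay":0,"az":0,"claw":0}
    - {"tx":0,"ty":0,"tz":0,"ax":0,"ay":0,"az":0,"claw":0}
    - {"tx":0,"ty":0,"tz":0,"ax":0,"ay":0,"az":0,"claw":0}

```text
time_s: 29.82
ee_pos: [420.4, 4.2, 214.3]
tool_rot: [2.699, 1.57, -0.194]
ft_force: [-0.8, -0.1, -0.9]
opening: 47.4
```

```bash
python3 pl.py 430 30 200 -75.6; python3 look.py w top 285 170 485 290 4 scene 200 140 440 280 3; python3 - <<'E'
from h import *
im=ctrl.grab_frame("top"); cv2.imwrite("pics/topf.png",im[:,:,::-1])
import re
src=open('m.py').read().replace("pics/top0.png","pics/topf.png").split("for name,lo")[0]; exec(src)
def pen(nm,lo,hi,box,rest,ang,z):
    col=mask(T,lo,hi,box); wh=mask(T,(0,0,170),(180,60,255),box)
    p=pts(wh); w=world("top",p,z); u0=np.array([np.cos(np.radians(ang)),np.sin(np.radians(ang))]); v=np.array([u0[1],-u0[0]])
    d=w-np.array(rest); print(nm,"white part along",(d@u0).min(),(d@u0).max(),"across mean",(d@v).mean())
    uu=np.linalg.svd(w-w.mean(0))[2][0]; print(" dir",np.degrees(np.arctan2(uu[1],uu[0]))%180,"rest",ang%180)
pen("blue",(105,130,60),(125,255,255),(355,180,405,245),(607.7,-274),14.4,22)
pen("red",(0,150,80),(8,255,255),(235,160,275,230),(663.3,72.7),-10.4,22)
w=world("top",pts(mask(T,(0,0,0),(180,255,40),(300,183,333,214))),136);print("cap-ish",rect(w))
w=world("top",pts(mask(T,(5,100,40),(20,255,255),(292,180,342,228))),60);print("body",rect(w))
for n in("top",):
  for l in("green_tape","scissors"):
    for d in ctrl.landmark_of(n,l)[:1]:
        r,c=d['location']; print(l,back(n,(c,r),0)[:2])
E
```

```text
t29.82 [420.4   4.2 214.3] open47.4 q [-0.147  0.2    2.03  -0.     0.911  1.175] F [-0.8 -0.1 -0.9] tilt 0.05
jaw -75.8->-75.6: ax -0.003  tx 14.3 ty -22.6 tz -15.7 (unrot ty -22.7 tz -15.6) q6~ 1.23 or 1.12
jaw -75.8->104.4: ax -3.144  tx 14.3 ty 22.6 tz 15.7 (unrot ty -22.7 tz -15.6) q6~ -1.91 or 4.26
jaw -75.8->-255.6: ax 3.139  tx 14.3 ty 22.6 tz 15.7 (unrot ty -22.7 tz -15.6) q6~ 4.37 or -2.02
top tcp px [274.1 285.2]
scene tcp px [262.3 167.4]
blue white part along -15.887165446928359 70.73570864572645 across mean 0.6653297173754733
 dir 14.323184309373516 rest 14.4
red white part along -64.36249353551094 22.058488579432034 across mean -2.03914661250978
 dir 169.06381570258375 rest 169.6
cap-ish [634.7  -98.84  34.97  37.78  88.89]
body [639.41 -98.88  71.09  66.89   3.28]
green_tape [ 558.81 -485.07]
scissors [ 702.75 -403.76]
```

View pics/w_top.png

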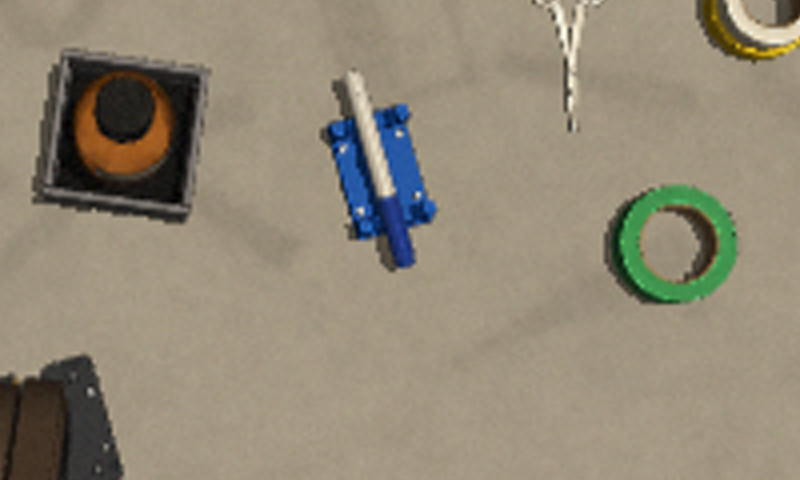

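View pics/w_scene.png

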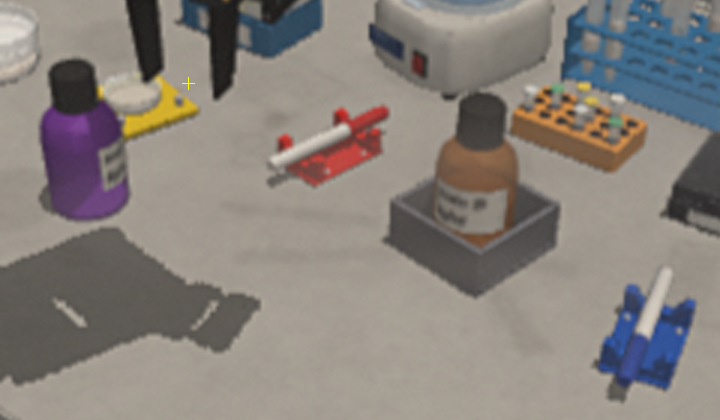

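```bash
python3 -c "
from bench import ctrl
print(ctrl.close_job())"
```

```text
the job is handed in; nothing more can be done
None
```

All four things are in place and the job is handed in, at about 30 s on the robot's clock. No verdict was reported, so this rests on my last pictures.

| Thing | Last check |
|---|---|
| Red marker in the red rest | lies in both notches, about 2 mm off across, 4 to 5 mm lengthwise, 0.01 rad off in angle |
| Blue marker in the blue rest | lies in both notches, about 1 mm off across, 2 mm lengthwise, under 0.01 rad off in angle |
| Brown bottle in the grey holder | stands within about 3 mm of the middle and looks upright |
| Small dish on the yellow stand | flat between the posts, within about 5 mm of the middle |

- **Bystanders:** the tape roll and scissors show no visible change. The detector put them 8 to 10 mm from their first readings, which I take as its scatter, since the arm never came near either. The purple bottle was not touched.
- **Disagreements:** the two cameras differed by 2 to 5 mm on several objects, so I averaged some positions and used the top camera for others; the clearances allow for that.
- **Refused calls:** the first move calls were rejected as "invalid input" until every row carried all its keys. Nothing moved during those.
- **Limits of the check:** I did not measure the bottle's or dish's tilt as a number, only by eye in the pictures.

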